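# Bench clear-down: drop-bottom vial discard and chocked sample tubes

### The job

Clear the bench after the session: put every red-capped vial into the drop-bottom discard box while its floor is still latched shut, then pull the red latch tab so that the floor swings open and all the vials drop into the pan below. Lay the two green-capped tubes from the tray in the V-cradle, one in each V and centred lengthwise, and chock them by standing the yellow-handled chock down flat on the cradle plate midway between the two tubes, lined up with them. Leave the blue-capped vial, the amber bottle and the beaker where they are.

Things in the scene. Friction and masses are not known exactly. Their poses are not given: they have to be found in the camera images.
- dropbox: White open-topped discard box on four posts over a steel pan, fixed. Origin on the bench under the box's centre; z up, x from the latch side to the hinge side, y along its length. Inside 109 (x) by 150 (y) mm, walls 5 mm, rim 240 mm and top of its closed orange floor 165 mm above the bench. Posts 12 mm square at x +-45, y +-88 mm, 215 mm high
- pan_in (a point): centre of the catch pan's inner floor, 5 mm above the bench, axes as dropbox. The open steel pan reaches outside from x -150 to +85 mm and y -105 to +105 mm about the dropbox origin (it sticks out on the latch side); walls 4 mm thick, 60 mm high
- box_mouth (a point): centre of the discard box's mouth, at rim height (240 mm above the bench)
- floor_flap (a joint): the discard box's orange floor, hinged along the +x long wall: 0 rad closed (flat), up to 1.45 hanging open. It falls open by its own weight once the latch has cleared its free edge
- latch (a joint): the sliding bolt that holds the floor's free edge up: 0 to 0.004 m latched as found, pulled out along the box's -x axis up to 0.040 m; the floor drops once it is past about 0.015 to 0.018 m. About 3 N; it has no spring and stays where it is left
- latch_grip (a point): grip point of the latch's upright red tab on the box's -x side, 12 mm below the tab's top, which is 260 mm above the bench (20 mm above the rim); axes as dropbox. Tab 14 mm thick in y, 24 mm in x; its middle stands 45 mm out from the box wall, nothing around its upper part
- cradle: V-cradle, fixed: grey plate 150 (x) by 120 (y) by 10 mm with black V-supports for two tubes. Origin under its centre, z up. Tubes lie along x, at y +34 and -34 mm, each on two V-supports at x +-50 mm (16 mm long), sides rising 25 degrees over 20 mm either way; a 34 mm tube then has its centre 33 mm above the bench. The chock stands on the bare plate between the tubes
- tray: shallow steel tray fixed to the bench, 190 (x) by 230 (y) mm, rim 12 mm high, walls and floor 3 mm; the tubes and the chock start in it. Origin under its centre
- chock_center (a point): chock, 120 g: black rubber block 50 (x) by 26 (y) by 26 mm high (lowest 8 mm only 18 wide) with an upright yellow handle 44 (x) by 12 (y) mm on top, 80 mm high overall. This point is on its axis half-way up, 40 mm above its underside; z up. Starts upright in the tray
- keep_vial: blue-capped vial to be left alone, same size as the red ones; origin at the centre of its underside
- reagent: amber reagent bottle with blue cap, 60 mm diameter, 120 mm high, to be left alone; origin at the centre of its underside
- beaker: glass beaker, 70 mm diameter, 90 mm high, to be left alone; origin at the centre of its underside
- tube1_center (a point): round sealed sample tube, amber with green end caps, 34 mm diameter, 150 mm long, about 110 g; this point is its centre, x along the tube. Starts lying in the tray and can roll
- tube2_center (a point): round sealed sample tube, amber with green end caps, 34 mm diameter, 150 mm long, about 110 g; this point is its centre, x along the tube. Starts lying in the tray and can roll
- vial1_center (a point): spent vial with red cap, a round cylinder 36 mm diameter, 46 mm high, about 45 g; this point is its centre, half-way up, z along its axis to the cap. Starts upright on the bench. May be absent
- vial2_center (a point): spent vial with red cap, a round cylinder 36 mm diameter, 46 mm high, about 45 g; this point is its centre, half-way up, z along its axis to the cap. Starts upright on the bench. May be absent
- vial3_center (a point): spent vial with red cap, a round cylinder 36 mm diameter, 46 mm high, about 45 g; this point is its centre, half-way up, z along its axis to the cap. Starts upright on the bench. May be absent
- vial4_center (a point): spent vial with red cap, a round cylinder 36 mm diameter, 46 mm high, about 45 g; this point is its centre, half-way up, z along its axis to the cap. Starts upright on the bench. May be absent
- vial5_center (a point): spent vial with red cap, a round cylinder 36 mm diameter, 46 mm high, about 45 g; this point is its centre, half-way up, z along its axis to the cap. Starts upright on the bench. May be absent

How it is judged:
On the way, in this order (a step that is already met when the one before it is completed fails the run):
1. every red-capped vial is in the discard box with the floor shut (x of vial1_center in the frame of dropbox between -0.056 and 0.056 m and y of vial1_center in the frame of dropbox between -0.076 and 0.076 m and z of vial1_center in the frame of dropbox between 0.165 and 0.25 m and x of vial2_center in the frame of dropbox between -0.056 and 0.056 m and y of vial2_center in the frame of dropbox between -0.076 and 0.076 m and z of vial2_center in the frame of dropbox between 0.165 and 0.25 m and x of vial3_center in the frame of dropbox between -0.056 and 0.056 m and y of vial3_center in the frame of dropbox between -0.076 and 0.076 m and z of vial3_center in the frame of dropbox between 0.165 and 0.25 m and x of vial4_center in the frame of dropbox between -0.056 and 0.056 m and y of vial4_center in the frame of dropbox between -0.076 and 0.076 m and z of vial4_center in the frame of dropbox between 0.165 and 0.25 m and x of vial5_center in the frame of dropbox between -0.056 and 0.056 m and y of vial5_center in the frame of dropbox between -0.076 and 0.076 m and z of vial5_center in the frame of dropbox between 0.165 and 0.25 m and value of joint floor_flap below 0.1 rad), for 0.3 s.
2. the floor has swung open and every red-capped vial is in the catch pan (x of vial1_center in the frame of dropbox between -0.15 and 0.085 m and y of vial1_center in the frame of dropbox between -0.105 and 0.105 m and z of vial1_center in the frame of dropbox between 0 and 0.1 m and x of vial2_center in the frame of dropbox between -0.15 and 0.085 m and y of vial2_center in the frame of dropbox between -0.105 and 0.105 m and z of vial2_center in the frame of dropbox between 0 and 0.1 m and x of vial3_center in the frame of dropbox between -0.15 and 0.085 m and y of vial3_center in the frame of dropbox between -0.105 and 0.105 m and z of vial3_center in the frame of dropbox between 0 and 0.1 m and x of vial4_center in the frame of dropbox between -0.15 and 0.085 m and y of vial4_center in the frame of dropbox between -0.105 and 0.105 m and z of vial4_center in the frame of dropbox between 0 and 0.1 m and x of vial5_center in the frame of dropbox between -0.15 and 0.085 m and y of vial5_center in the frame of dropbox between -0.105 and 0.105 m and z of vial5_center in the frame of dropbox between 0 and 0.1 m and value of joint floor_flap above 1 rad), for 0.3 s.
At the end, for the whole second after the job is handed in: All red-capped vials in the catch pan, floor open over 1 rad; each tube in a V of its own, within 25 mm of centred lengthwise; chock upright on the cradle plate between them, within 22 mm of mid-length, 12 mm sideways, 0.2 rad; all released, at rest (all of step 2 and x of tube1_center in the frame of cradle between -0.025 and 0.025 m and z of tube1_center in the frame of cradle between 0.028 and 0.038 m and angle between the x axis of each of tube1_center, tube2_center and the x axis of cradle, either way round below 0.1 rad and (y of tube1_center in the frame of cradle between 0.026 and 0.042 m or y of tube1_center in the frame of cradle between -0.042 and -0.026 m) and linear speed of each of tube1, tube2, chock below 0.02 m/s and x of tube2_center in the frame of cradle between -0.025 and 0.025 m and z of tube2_center in the frame of cradle between 0.028 and 0.038 m and (y of tube2_center in the frame of cradle between 0.026 and 0.042 m or y of tube2_center in the frame of cradle between -0.042 and -0.026 m) and x of chock_center in the frame of cradle between -0.022 and 0.022 m and y of chock_center in the frame of cradle between -0.012 and 0.012 m and z of chock_center in the frame of cradle between 0.044 and 0.056 m and angle between the x axis of chock_center and the x axis of cradle, either way round below 0.2 rad and angle between chock_center's own z axis and vertical below 0.15 rad and linear speed of each of vial1, vial2, vial3, vial4, vial5 below 0.05 m/s); the robot touches nothing.
It fails at once if the blue-capped vial is moved more than 5 cm (distance of keep_vial from where it was at the start of the episode above 0.05 m).
It fails at once if the reagent bottle is moved more than 5 cm (distance of reagent from where it was at the start of the episode above 0.05 m).
It fails at once if the beaker is moved more than 5 cm (distance of beaker from where it was at the start of the episode above 0.05 m).
It fails at once if the blue-capped vial is knocked over (angle between keep_vial's own z axis and vertical above 0.8 rad).
Of vial1, vial2, vial3, vial4, vial5 only 3 to 5 are there at a start; the rules pass over those that are not, and their reading is None.
At some moment in a run one of vial1, vial2, vial3, vial4, vial5 may be knocked a few centimetres aside while the robot is not near it.
It also fails if it takes over 210 s, if anything falls off the work surface, if the arm or the gripper's body presses on something with over 40 N, if the wrist force passes 120 N, or if a joint passes its speed limit or range.

### The arm

A 6-joint arm with a two-finger parallel gripper is mounted at the origin on the work surface. World frame = base frame: x ahead of the robot, y to its left, z up, the work surface at z = 0. Lengths are in m, angles in rad, forces in N, time in s.
With the tool pointing down it reaches from about 0.3 to 0.775 m from the base axis. Payload 14.6 kg.
Tool frame: the origin (TCP) lies on the centre line of the jaws, within the pads' length; the fingertips stand 25 mm ahead of it and the grasp point (between the pads) lies 6 mm ahead of it (ctrl.tip_reach is the distance from the TCP to the fingertips, in m); z points along the fingers, y is the line along which they close (so a half turn about z gives the same grasp; the last joint's range is limited). The gripper opens to 94 mm and grips with 3 to 60 N. Pads are 16 mm wide; open, the fingers measure 119 mm over their backs; the gripper's body (75 mm by 177 mm) begins 78 mm behind the grasp point.
Start: joints at [-1.248, 0.3, 1.521, -0, 1.321, -0.067], TCP at [0.209, -0.509, 0.23] pointing down, gripper open.
Joint ranges: [-3.03, 3.03], [-0.79, 2.21], [0.23, 2.52], [-1.04, 4.18], [0, 3.07], [-2.55, 2.55]. Speed limits (rad/s): [2.22, 2.22, 2.57, 3.14, 3.14, 3.14].

### API

Orientations are given as [roll, pitch, yaw] about the fixed x, y, z axes, in that order (R = Rz(yaw) Ry(pitch) Rx(roll)).
In Python, from station import ctrl gives the robot as it stands. The module is installed in compiled form; this text tells all that it offers.
- The arm moves only by the tool apply_moves, never from a script. Its argument "deltas" is a list of rows, each a list of 7 numbers: the closure in counts, from 0 (fully open) to 255 (shut), then the shift along the world's x, y, z in cm, then the turn, a rotation vector about the world's x, y, z in rad. In form: [[jaw, tx, ty, tz, ax, ay, az], ...]. A call has 1 to 10 rows; each row shifts and turns the commanded pose from where the row before left it; what a row does not reach is not made up. A row lasts 1/10 s, in which the tool goes at most 50 mm and 8.59 degrees, less where a joint would pass 70% of its speed; a pose out of reach is approached as far as the arm can. A call with a gripper value outside its range is refused whole. The fingers move at their own pace and stop on an object; "grip_force" is the grip in N (left out, the last holds). Time passes only in rows, so rows that do not move let the fingers close. It gives the time, the measured TCP pose, the force, the opening and the grip force at its end, in the units of the state.
- ctrl.get_obs(): the state, without advancing time (a new reading comes with each control period).
- ctrl.camera(name): name is "scene" or "side" or "wrist"; returns a dict with "img" (480x640x3 uint8, red, green, blue), "K" (3x3 intrinsics, pixels), "pose" (4x4, takes a point from camera to world coordinates); the wrist camera has in their place "hand_eye" (4x4, takes a point from camera to tool coordinates, whose origin is the TCP and whose axes are the flange's). Camera axes: x right, y up, looking along -z (the intrinsics and any distortion apply to the point x, -y, -z); pixel columns grow to the right and rows downward; lengths in m; the calibration is good to about 2 mm. A picture is of the moment at which its call begins: read the wrist's pose just before it. There is no depth.
- ctrl.hand_in(): hands the job in; it is judged then, once.
The state is a dict: "time_s": time; "qpos": joint angles; "joint_vel": joint speeds; "tau": joint torques, N m; "ee_pos": TCP position; "eef_rot": TCP orientation; "force": force on the tool from outside, world axes, zero at the start; "moment": the same for the moment, N m; "grip_width": finger opening in m; "grip_force": force on a finger pad.
Only numpy, scipy, OpenCV 4.12 (cv2) and the standard library are available. Lean on these libraries where they do the work, as an engineer would, in place of code of your own. Each camera call takes 0.05 s, during which the arm holds its last target. There are 200 camera calls.

## Working session

There is one attempt and no reset: what is moved stays moved. The work goes in short steps, Python scripts to look and compute and a tool call to move; the robot and the scene stay as the last step left them, time stands still between calls to the robot, and variables do not carry over. Pictures are saved under pics/ and viewed, at most 14 in all, crops included, and the job is handed in when it is done.

Besides the shell and the picture viewer there is one more tool, called after "Call:" by a JSON object that holds its "api" and its "payload", one argument or row to a line. apply_moves: Moves the arm, as the interface text tells. Its arguments: {"type":"object","properties":{"deltas":{"type":"array"},"grip_force":{"type":"number"}},"required":["deltas"]}

```bash
mkdir -p pics; cat > h.py <<'E'
from station import ctrl
import numpy as np, cv2
def snap(n,f):
    c=ctrl.camera(n); cv2.imwrite('pics/'+f+'.png',c['img'][:,:,::-1]); np.savez('pics/'+f+'.npz',**c); return c
def ray(c,u,v,z,pose=None):
    P=c['pose'] if pose is None else pose
    K=c['K']; d=np.array([(u-K[0,2])/K[0,0],-(v-K[1,2])/K[1,1],-1.]); d=P[:3,:3]@d; o=P[:3,3]
    return o+d*(z-o[2])/d[2]
def proj(c,p):
    P=c['pose']; q=P[:3,:3].T@(np.array(p)-P[:3,3]); K=c['K']
    return K[0,2]+K[0,0]*q[0]/-q[2], K[1,2]-K[1,1]*q[1]/-q[2]
E
python3 - <<'E'
from h import *
for n in('scene','side'):
    c=snap(n,n+'0'); print(n,[k for k in c],c['K'].tolist(),c['pose'].round(3).tolist())
o=ctrl.get_obs(); print(o)
E
```

```text
scene ['img', 'K', 'pose'] [[591.3550813877143, 0.0, 319.0988117309765], [0.0, 591.3550813877143, 239.06288747896465], [0.0, 0.0, 1.0]] [[-0.532, -0.643, 0.551, 1.381], [0.847, -0.417, 0.331, 0.453], [0.017, 0.643, 0.766, 1.303], [0.0, 0.0, 0.0, 1.0]]
side ['img', 'K', 'pose'] [[469.6219312007295, 0.0, 324.4414737427362], [0.0, 469.6219312007295, 240.9139993551275], [0.0, 0.0, 1.0]] [[0.705, 0.493, -0.51, 0.108], [-0.709, 0.499, -0.498, -0.478], [0.009, 0.713, 0.701, 0.833], [0.0, 0.0, 0.0, 1.0]]
{'time_s': 0.1, 'qpos': array([-1.24761431e+00,  3.00407493e-01,  1.52154021e+00,  1.74991059e-05,
        1.32068889e+00, -6.65931959e-02]), 'joint_vel': array([ 0.00042933, -0.00247929, -0.0033665 , -0.0003193 ,  0.00053705,
       -0.00029991]), 'tau': array([ 2.58793072e-03, -5.32640934e+01, -3.53280258e+01,  7.10396119e-02,
        2.35141284e-02, -7.20576213e-05]), 'ee_pos': array([ 0.20892525, -0.50854016,  0.22993849]), 'eef_rot': array([-3.14055216e+00, -8.63799271e-05,  3.89770828e-01]), 'force': array([ 0.29740185, -0.33159927, -0.11868442]), 'moment': array([-0.0575007 ,  0.00892444,  0.02579148]), 'grip_force': 0.0, 'grip_width': 0.09402325440164383}
```

View pics/scene0.png

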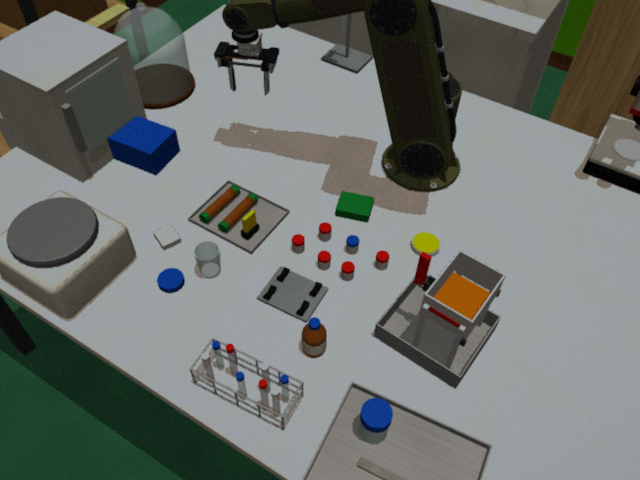

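View pics/side0.png

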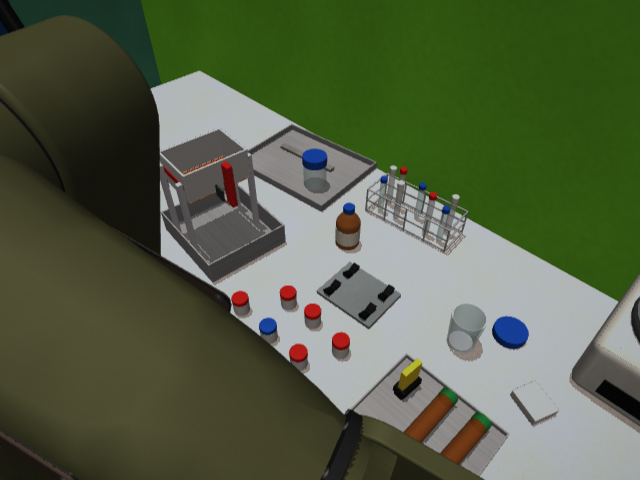

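```bash
python3 - <<'E'
from h import *
D={n:dict(np.load(f'pics/{n}0.npz')) for n in('scene','side')}
for n in D:
    c=D[n]; hsv=cv2.cvtColor(c['img'],cv2.COLOR_RGB2HSV).astype(int); h,s,v=[hsv[:,:,i] for i in range(3)]
    for nm,m in(('red',((h<8)|(h>172))&(s>180)&(v>80)),('green',(h>45)&(h<80)&(s>120)&(v>60)),('yel',(h>22)&(h<33)&(s>150)&(v>100)),('blue',(h>105)&(h<125)&(s>180)&(v>80)),('orange',(h>8)&(h<20)&(s>220)&(v>120))):
        k,l,st,ce=cv2.connectedComponentsWithStats(m.astype(np.uint8))
        for i in range(1,k):
            if 40<st[i,4]<4000: print(n,nm,ce[i].round(1),st[i],ray(c,*ce[i],0.040)[:2].round(4))
im=D['scene']['img'][:,:,::-1]
cv2.imwrite('pics/c1.png',cv2.resize(im[175:325,180:380],None,fx=4,fy=4,interpolation=2))
cv2.imwrite('pics/c2.png',cv2.resize(im[240:390,360:520],None,fx=4,fy=4,interpolation=2))
E
```

```text
scene red [324.9 227.2] [319 223  12  10  90] [ 0.4264 -0.1019]
scene red [297.8 239.4] [292 235  12  10  95] [ 0.5055 -0.1415]
scene red [323.7 255.8] [318 251  12  10 100] [ 0.5161 -0.0501]
scene red [382.3 255.6] [377 251  12  10 100] [0.4285 0.0839]
scene red [425.4 255.9] [421 252  10   8  47] [0.3649 0.1835]
scene red [347.5 266.6] [342 262  12  10 102] [0.5127 0.023 ]
scene red [445.3 316. ] [430 307  30  19  44] [0.5137 0.3099]
scene red [229.4 347.1] [226 344   8   7  43] [ 0.878  -0.0929]
scene red [262.5 383.2] [259 380   8   8  52] [0.9118 0.0291]
scene green [190.   10.1] [ 158    0   70   31 1099] [-0.2775 -1.1886]
scene green [573.2   8. ] [566   1  14  14  51] [-1.1845  0.1299]
scene green [547.4  92.1] [ 530   66   37   54 1034] [-0.5487  0.2266]
scene green [354.7 203.6] [336 192  38  25 646] [ 0.3001 -0.0769]
scene green [ 10.9 303.2] [  1 294  19  17  99] [ 1.0756 -0.6338]
scene yel [248.  215.1] [242 210  13  11  55] [ 0.5076 -0.312 ]
scene yel [425.7 242.3] [413 233  26  20 414] [0.3206 0.1631]
scene blue [142.  134.7] [ 109  116   66   39 1354] [ 0.4107 -0.8102
[... 692 characters left out ...]
0.0284]
side red [239.3 298.5] [232 292  16  15 186] [0.431  0.0891]
side red [312.3 311.3] [305 304  16  16 200] [ 0.5183 -0.0448]
side red [340.5 340.8] [332 333  18  17 231] [ 0.5078 -0.1362]
side red [297.9 352.7] [290 344  17  18 241] [ 0.4294 -0.0966]
side green [449.8 394.5] [441 388  17  16 124] [ 0.5654 -0.3544]
side green [483.  419.6] [474 412  17  17 133] [ 0.567 -0.422]
side yel [411.4 367.6] [402 359  20  18 151] [ 0.5598 -0.2717]
side blue [314.4 156. ] [303 149  24  15 275] [0.917  0.3575]
side blue [348.8 206.8] [344 203  11   8  65] [0.8197 0.1297]
side blue [510.9 330.3] [494 317  34  28 716] [ 0.771  -0.3624]
side blue [267.3 325.3] [259 318  17  15 190] [ 0.4289 -0.0058]
```

View pics/c1.png

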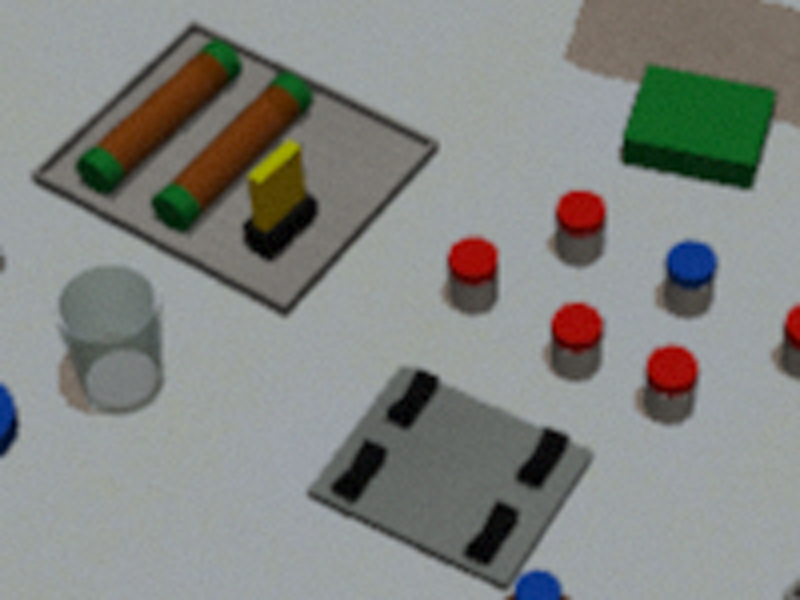

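View pics/c2.png

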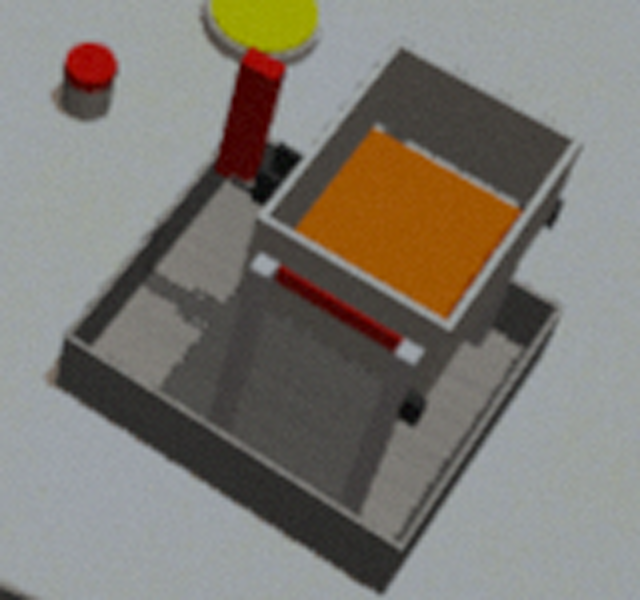

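```bash
python3 - <<'E'
from h import *
c=dict(np.load('pics/scene0.npz'))
def R(l,z,o,nm):
    P=np.array([ray(c,u/4+o[0],v/4+o[1],z)[:2] for u,v in l]); print(nm,P.round(4).tolist(),'mean',P.mean(0).round(4),'edges',[(np.linalg.norm(d).round(4),np.degrees(np.arctan2(d[1],d[0])).round(1)) for d in np.roll(P,-1,0)-P])
o1=(180,175);o2=(360,240)
R([(262,213),(402,48),(580,143),(450,328)],.24,o2,'rim')
R([(70,340),(400,548),(560,308)],.06,o2,'pan')
R([(264,60)],.26,o2,'tabtop')
R([(405,368),(592,455),(508,585),(310,493)],.01,o1,'cradle')
R([(412,398),(542,458),(491,533),(359,471)],.018,o1,'Vs')
R([(195,25),(438,147),(287,312),(35,178)],.012,o1,'tray')
R([(221,61),(100,167)],.02,o1,'t1 caps'); R([(293,94),(176,206)],.02,o1,'t2 caps')
R([(252,183),(299,147)],.083,o1,'handle top'); 
s=dict(np.load('pics/side0.npz'))
for n,p in(('rimc',(.4,.32,.24)),): print(proj(s,p))
E
```

```text
rim [[0.6207, 0.2716], [0.4712, 0.2897], [0.4802, 0.4015], [0.6336, 0.3872]] mean [0.5514 0.3375] edges [(np.float64(0.1506), np.float64(173.1)), (np.float64(0.1122), np.float64(85.4)), (np.float64(0.1541), np.float64(-5.3)), (np.float64(0.1164), np.float64(-96.4))]
pan [[0.6417, 0.1826], [0.6615, 0.4096], [0.4562, 0.4282]] mean [0.5864 0.3401] edges [(np.float64(0.2279), np.float64(85.0)), (np.float64(0.2062), np.float64(174.8)), (np.float64(0.3078), np.float64(-52.9))]
tabtop [[0.539, 0.2304]] mean [0.539  0.2304] edges [(np.float64(0.0), np.float64(0.0))]
cradle [[0.5919, -0.1392], [0.5843, 0.0066], [0.6997, 0.0145], [0.7108, -0.1332]] mean [ 0.6467 -0.0628] edges [(np.float64(0.146), np.float64(93.0)), (np.float64(0.1157), np.float64(3.9)), (np.float64(0.1481), np.float64(-85.7)), (np.float64(0.119), np.float64(-177.1))]
Vs [[0.6152, -0.1172], [0.6093, -0.0172], [0.677, -0.0133], [0.6834, -0.1128]] mean [ 0.6462 -0.0651] edges [(np.float64(0.1002), np.float64(93.4)), (np.float64(0.0678), np.float64(3.3)), (np.float64(0.0997), np.float64(-86.3)), (np.float64(0.0683), np.float64(-176.3))]
tray [[0.4066, -0.4631], [0.4105, -0.2342], [0.5973, -0.2351], [0.596, -0.4631]] mean [ 0.5026 -0.3489] edges [(np.float64(0.229), np.float64(89.0)), (np.float64(0.1868), np.float64(-0.3)), (np.float64(0.2281), np.float64(-90.3)), (np.float64(0.1894), np.float64(-180.0))]
t1 caps [[0.4327, -0.4172], [0.567, -0.4249]] mean [ 0.4998 -0.4211] edges [(np.float64(0.1345), np.float64(-3.3)), (np.float64(0.1345), np.float64(176.7))]
t2 caps [[0.431, -0.3511], [0.5668, -0.3554]] mean [ 0.4989 -0.3532] edges [(np.float64(0.1359), np.float64(-1.8)), (np.float64(0.1359), np.float64(178.2))]
handle top [[0.5617, -0.2849], [0.5168, -0.2777]] mean [ 0.5393 -0.2813] edges [(np.float64(0.0454), np.float64(170.9)), (np.float64(0.0454), np.float64(-9.1))]
(np.float64(146.02742774193243), np.float64(182.6545536231806))
```

Call:
{"api": "apply_moves", "payload": {
  "deltas": [
    [92,1.5,3,0,0,0,0.1],
    [92,2.5,4.2,0,0,0,0.13],
    [92,2.5,4.2,0,0,0,0.13],
    [92,2.5,4.2,0,0,0,0.13],
    [92,2.5,4.2,0,0,0,0.13],
    [92,2.5,4.2,0,0,0,0.13],
    [92,2.5,4.2,-2,0,0,0.13],
    [92,2.5,4.2,-4,0,0,0.13],
    [92,1.9,4.2,-3,0,0,0.08],
    [92,1,4.3,0,0,0,0]
  ],
  "grip_force": 15
}}

```text
time_s: 1.1
ee_pos: [0.4189, -0.1125, 0.1494]
eef_rot: [-3.137, -0.001, 1.483]
force: [0.8, 0.9, 1.8]
grip_width: 0.0602
grip_force: 0.0
```

```bash
python3 - <<'E'
from h import *
o=ctrl.get_obs(); c=snap('wrist','w1'); print(o['ee_pos'],o['eef_rot'],o['grip_width']); print(c['K'].round(1).tolist(),c['hand_eye'].round(4).tolist(),c.keys())
E
```

```text
[ 0.41890013 -0.11252726  0.14938434] [-3.13651985e+00 -1.31237231e-03  1.48261214e+00] 0.06022449428464115
[[337.7, 0.0, 321.4], [0.0, 337.7, 247.0], [0.0, 0.0, 1.0]] [[-0.0011, 0.9654, 0.2608, 0.0761], [1.0, 0.0012, -0.0002, -0.0011], [-0.0005, 0.2608, -0.9654, -0.1552], [0.0, 0.0, 0.0, 1.0]] dict_keys(['img', 'K', 'hand_eye'])
```

View pics/w1.png

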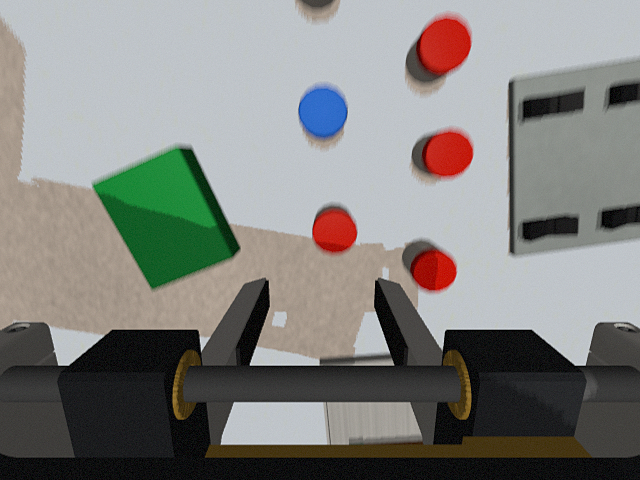

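```bash
cat >> h.py <<'E'
from scipy.spatial.transform import Rotation as Ro
def wrist(f):
    o=ctrl.get_obs(); c=snap('wrist',f); T=np.eye(4); T[:3,:3]=Ro.from_euler('xyz',o['eef_rot']).as_matrix(); T[:3,3]=o['ee_pos']
    c['pose']=T@c['hand_eye']; np.savez('pics/'+f+'.npz',**c); return o,c
def blobs(c,z,kind='red',lo=40,hi=9000):
    hsv=cv2.cvtColor(c['img'],cv2.COLOR_RGB2HSV).astype(int); h,s,v=[hsv[:,:,i] for i in range(3)]
    m={'red':((h<8)|(h>172))&(s>180)&(v>80),'blue':(h>105)&(h<125)&(s>150)&(v>80),'yel':(h>22)&(h<33)&(s>150)&(v>80),'green':(h>45)&(h<80)&(s>120)&(v>40),'black':(v<50)}[kind]
    k,l,st,ce=cv2.connectedComponentsWithStats(m.astype(np.uint8))
    return [(ce[i].round(0).tolist(),int(st[i,4]),ray(c,*ce[i],z)[:2].round(4).tolist()) for i in range(1,k) if lo<st[i,4]<hi]
E
python3 - <<'E'
from h import *
o,c=wrist('w2'); print(o['ee_pos'],o['eef_rot'],o['joint_vel'].round(3))
for k in('red','blue'):
  for b in blobs(c,.045,k): print(k,b)
E
```

```text
[ 0.41999698 -0.10809131  0.15081108] [-3.13811013e+00 -2.11219935e-03  1.48287265e+00] [-0.117 -0.021 -0.036 -0.007  0.021 -0.151]
red ([441.0, 56.0], 2217, [0.5143, 0.0275])
red ([445.0, 163.0], 1790, [0.5172, -0.0453])
red ([333.0, 239.0], 1515, [0.4285, -0.0968])
red ([431.0, 278.0], 1403, [0.5067, -0.1362])
blue ([321.0, 122.0], 1912, [0.4271, -0.0081])
```

Call:
{"api": "apply_moves", "payload": {
  "deltas": [
    [92,0.8,1.0,-2,0,0,0],
    [92,0,0,-3.5,0,0,0],
    [92,0,0,-3.5,0,0,0],
    [92,0,0,0,0,0,0]
  ]
}}

```text
time_s: 1.6
ee_pos: [0.4256, -0.1044, 0.0595]
eef_rot: [-3.135, -0.001, 1.479]
force: [0.4, -0.2, 0.6]
grip_width: 0.06
grip_force: 0.0
```

Call:
{"api": "apply_moves", "payload": {
  "deltas": [
    [92,0.3,0.5,-2.2,0,0,0],
    [92,0,0,0,0,0,0],
    [92,0,0,0,0,0,0]
  ]
}}

```text
time_s: 1.9
ee_pos: [0.4311, -0.1, 0.0419]
eef_rot: [3.141, 0.0, 1.48]
force: [0.1, 0.5, 0.9]
grip_width: 0.0604
grip_force: 0.0
```

Call:
{"api": "apply_moves", "payload": {
  "deltas": [
    [92,-0.2,0.1,-0.3,0,0,0],
    [150,0,0,0,0,0,0],
    [200,0,0,0,0,0,0],
    [200,0,0,0,0,0,0],
    [200,0,0,0,0,0,0]
  ]
}}

```text
time_s: 2.4
ee_pos: [0.4289, -0.0986, 0.0378]
eef_rot: [3.141, 0.0, 1.48]
force: [-0.6, 0.7, 4.1]
grip_width: 0.0356
grip_force: 15.0
```

Call:
{"api": "apply_moves", "payload": {
  "deltas": [
    [200,0,0,4,0,0,0],
    [200,0,0,4.8,0,0,0],
    [200,0,0,4.8,0,0,0],
    [200,1,3,3.8,0,0,0],
    [200,1,3,3.8,0,0,0],
    [200,1,3,3.8,0,0,0],
    [200,1,4.6,0.8,0,0,0],
    [200,1,4.6,0.7,0,0,0],
    [200,1,4.6,0.5,0,0,0],
    [200,1,4.6,0,0,0,0]
  ],
  "grip_force": 20
}}

```text
time_s: 3.4
ee_pos: [0.4988, 0.1775, 0.3084]
eef_rot: [3.14, -0.0, 1.48]
force: [1.4, 0.1, -0.9]
grip_width: 0.0359
grip_force: 20.0
```

Call:
{"api": "apply_moves", "payload": {
  "deltas": [
    [200,0.5,4.6,0,0,0,0],
    [200,0.5,4.6,0,0,0,0],
    [200,0.5,4.6,0,0,0,0],
    [200,0.5,4.6,0,0,0,0],
    [200,0,0,0,0,0,0],
    [200,0,0,0,0,0,0]
  ]
}}

```text
time_s: 4.0
ee_pos: [0.5184, 0.36, 0.3067]
eef_rot: [-3.14, 0.001, 1.481]
force: [0.2, -0.8, 0.4]
grip_width: 0.0359
grip_force: 20.0
```

```bash
python3 - <<'E'
from h import *
o,c=wrist('w3'); print(o['ee_pos'],o['eef_rot'],o['grip_width'])
E
```

```text
[0.51843726 0.35996321 0.30666363] [-3.14043393e+00  1.03134093e-03  1.48123997e+00] 0.03593388456705309
```

View pics/w3.png

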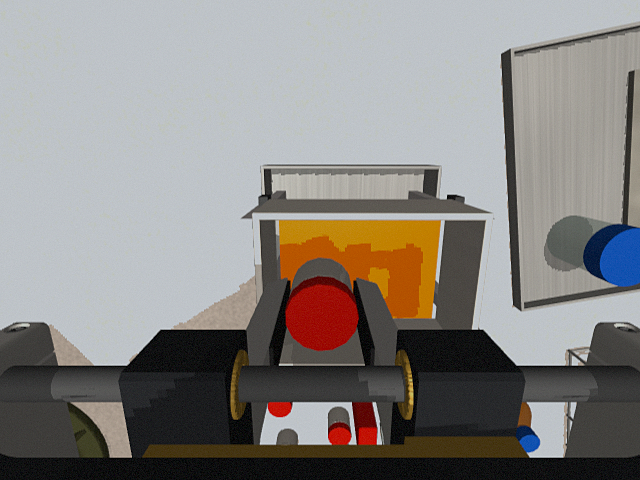

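```bash
python3 - <<'E'
from h import *
c=dict(np.load('pics/w3.npz'))
for p in((253,215),(492,215)): print(ray(c,*p,.24))
for p in((280,222),(440,222)): print(ray(c,*p,.165))
E
```

```text
[0.47554579 0.40209092 0.24      ]
[0.63346659 0.38775461 0.24      ]
[0.48214975 0.38217934 0.165     ]
[0.62440007 0.36926757 0.165     ]
```

Call:
{"api": "apply_moves", "payload": {
  "deltas": [
    [200,0,1.2,0,0,0,0],
    [200,0,0,-2,0,0,0],
    [200,0,0,-3.5,0,0,0],
    [200,0,0,-3,0,0,0],
    [200,0,0,-1,0,0,0],
    [200,0,0,0,0,0,0],
    [200,0,0,0,0,0,0],
    [140,0,0,0,0,0,0],
    [132,0,0,0,0,0,0],
    [132,0,0,0,0,0,0]
  ]
}}

```text
time_s: 5.05
ee_pos: [0.5189, 0.3716, 0.2134]
eef_rot: [3.141, -0.001, 1.48]
force: [-1.3, 0.3, 0.2]
grip_width: 0.0452
grip_force: 0.0
```

Call:
{"api": "apply_moves", "payload": {
  "deltas": [
    [132,0,0,4,0,0,0],
    [132,0,0,4.8,0,0,0],
    [92,-1.4,-4,0.4,0,0,0],
    [92,-1.4,-4.6,0,0,0,0],
    [92,-1.4,-4.6,0,0,0,0],
    [92,-1.5,-4.6,0,0,0,0],
    [92,-1.5,-4.6,0,0,0,0],
    [92,-1.3,-4,-2.5,0,0,0],
    [92,-0.4,-2,-4.4,0,0,0],
    [92,0,0,-4.8,0,0,0]
  ]
}}

```text
time_s: 6.05
ee_pos: [0.4297, 0.0855, 0.1878]
eef_rot: [3.138, -0.001, 1.477]
force: [0.4, 0.2, -0.8]
grip_width: 0.0601
grip_force: 0.0
```

```bash
python3 - <<'E'
from h import *
c=snap('scene','s1');s=snap('side','d1');o=ctrl.get_obs();print(o['ee_pos'],o['joint_vel'].round(2))
for n,q in(('scene',c),('side',s)):
  for b in blobs(q,.04): print(n,b)
E
```

```text
[0.42747249 0.08668279 0.1837762 ] [ 0.02 -0.05 -0.14  0.    0.13  0.  ]
scene ([298.0, 240.0], 100, [0.5063, -0.141])
scene ([324.0, 256.0], 106, [0.5173, -0.0494])
scene ([382.0, 256.0], 102, [0.4288, 0.0844])
scene ([425.0, 256.0], 49, [0.3651, 0.1837])
scene ([348.0, 267.0], 106, [0.5133, 0.0239])
scene ([482.0, 290.0], 164, [0.3877, 0.3578])
scene ([445.0, 316.0], 45, [0.5139, 0.3093])
scene ([230.0, 347.0], 47, [0.8786, -0.0922])
scene ([262.0, 383.0], 54, [0.9121, 0.0293])
side ([288.0, 292.0], 161, [0.5165, 0.0301])
side ([239.0, 298.0], 165, [0.4322, 0.0907])
side ([312.0, 311.0], 181, [0.5195, -0.0438])
side ([341.0, 340.0], 209, [0.5091, -0.1351])
```

Call:
{"api": "apply_moves", "payload": {
  "deltas": [
    [92,0.2,0.1,-4,0,0,0],
    [92,0,0,-4.5,0,0,0],
    [92,0,0,-4,0,0,0],
    [92,0,0,-1.8,0,0,0],
    [92,0,0,0,0,0,0],
    [92,0,0,0,0,0,0]
  ]
}}

```text
time_s: 6.75
ee_pos: [0.4332, 0.0889, 0.0465]
eef_rot: [3.14, -0.0, 1.48]
force: [-0.0, -0.1, -0.5]
grip_width: 0.0596
grip_force: 0.0
```

Call:
{"api": "apply_moves", "payload": {
  "deltas": [
    [92,-0.2,-0.1,-0.9,0,0,0],
    [92,0,0,0,0,0,0],
    [170,0,0,0,0,0,0],
    [200,0,0,0,0,0,0],
    [200,0,0,0,0,0,0]
  ]
}}

```text
time_s: 7.25
ee_pos: [0.4299, 0.0875, 0.0359]
eef_rot: [3.141, -0.0, 1.48]
force: [1.0, 0.6, 0.2]
grip_width: 0.0397
grip_force: 0.0
```

Call:
{"api": "apply_moves", "payload": {
  "deltas": [
    [200,0,0,0,0,0,0],
    [200,0,0,0,0,0,0],
    [200,0,0,4,0,0,0],
    [200,0,0,4.8,0,0,0],
    [200,0,0,4.8,0,0,0],
    [200,0,0,4.8,0,0,0],
    [200,1.5,0.5,4.5,0,0,0],
    [200,2,2,4,0,0,0],
    [200,2.3,4,1,0,0,0],
    [200,2.5,4.2,0,0,0,0]
  ]
}}

```text
time_s: 8.25
ee_pos: [0.5138, 0.1956, 0.3171]
eef_rot: [3.138, -0.002, 1.478]
force: [0.4, -0.5, -0.4]
grip_width: 0.0357
grip_force: 20.0
```

Call:
{"api": "apply_moves", "payload": {
  "deltas": [
    [200,2.5,4.2,0,0,0,0],
    [200,2.5,4.2,0,0,0,0],
    [200,2.0,4.2,0,0,0,0],
    [200,0.7,4.2,0,0,0,0],
    [200,0,0,0,0,0,0],
    [200,0,0,0,0,0,0]
  ]
}}

```text
time_s: 8.85
ee_pos: [0.5895, 0.363, 0.3133]
eef_rot: [-3.14, 0.001, 1.481]
force: [-0.3, -0.0, -0.4]
grip_width: 0.0359
grip_force: 20.0
```

Call:
{"api": "apply_moves", "payload": {
  "deltas": [
    [200,-0.1,0.3,-2,0,0,0],
    [200,0,0,-4,0,0,0],
    [200,0,0,-3,0,0,0],
    [200,0,0,-1.1,0,0,0],
    [200,0,0,0,0,0,0],
    [200,0,0,0,0,0,0],
    [140,0,0,0,0,0,0],
    [132,0,0,0,0,0,0],
    [132,0,0,0,0,0,0],
    [132,0,0,4,0,0,0]
  ]
}}

```text
time_s: 9.85
ee_pos: [0.5875, 0.3648, 0.2489]
eef_rot: [-3.134, 0.005, 1.48]
force: [0.3, 0.2, -0.1]
grip_width: 0.0452
grip_force: 0.0
```

Call:
{"api": "apply_moves", "payload": {
  "deltas": [
    [132,0,0,4.8,0,0,0],
    [92,-0.4,-4,0.5,0,0,0],
    [92,-1,-4.7,0,0,0,0],
    [92,-1,-4.7,0,0,0,0],
    [92,-1,-4.7,0,0,0,0],
    [92,-1,-4.7,0,0,0,0],
    [92,-1,-4.7,0,0,0,0],
    [92,-1,-4.2,-2.4,0,0,0],
    [92,-1,-2,-4,0,0,0],
    [92,0,-0.5,-4.8,0,0,0]
  ]
}}

```text
time_s: 10.85
ee_pos: [0.5145, 0.0214, 0.1952]
eef_rot: [3.137, -0.0, 1.477]
force: [1.5, 0.6, -0.9]
grip_width: 0.0603
grip_force: 0.0
```

```bash
cat > chk.py <<'E'
from h import *
c=snap('scene','s_');s=snap('side','d_');o=ctrl.get_obs();print(o['ee_pos'],o['joint_vel'].round(2))
for n,q in(('scene',c),('side',s)):
  for b in blobs(q,.04): print(n,b)
E
python3 chk.py
```

```text
[0.5124228  0.02267959 0.19026175] [ 0.03 -0.05 -0.14  0.    0.12  0.01]
scene ([298.0, 240.0], 105, [0.507, -0.1405])
scene ([324.0, 256.0], 104, [0.517, -0.0499])
scene ([426.0, 256.0], 54, [0.3661, 0.1846])
scene ([348.0, 267.0], 112, [0.5138, 0.0239])
scene ([482.0, 290.0], 169, [0.3885, 0.3578])
scene ([467.0, 310.0], 166, [0.4675, 0.3502])
scene ([445.0, 316.0], 53, [0.5141, 0.3086])
scene ([230.0, 348.0], 53, [0.8793, -0.0916])
scene ([263.0, 384.0], 59, [0.9127, 0.0299])
side ([433.0, 195.0], 41, [1.0157, 0.0036])
side ([287.0, 293.0], 180, [0.5148, 0.0287])
side ([312.0, 311.0], 200, [0.5185, -0.0442])
side ([340.0, 341.0], 230, [0.508, -0.1357])
```

Call:
{"api": "apply_moves", "payload": {
  "deltas": [
    [92,0,0.3,-4,0,0,0],
    [92,0,0,-4.7,0,0,0],
    [92,0,0,-4,0,0,0],
    [92,0,0,-3,0,0,0],
    [92,0,0,0,0,0,0],
    [92,0,0,0,0,0,0]
  ]
}}

```text
time_s: 11.55
ee_pos: [0.5162, 0.0269, 0.0398]
eef_rot: [3.14, -0.0, 1.48]
force: [0.8, -0.5, 1.0]
grip_width: 0.0598
grip_force: 0.0
```

Call:
{"api": "apply_moves", "payload": {
  "deltas": [
    [150,-0.2,0,-0.2,0,0,0],
    [200,0,0,0,0,0,0],
    [200,0,0,0,0,0,0],
    [200,0,0,0,0,0,0],
    [200,0,0,4,0,0,0],
    [200,0,0,4.8,0,0,0],
    [200,0,0,4.8,0,0,0],
    [200,0,1,4.8,0,0,0],
    [200,0,2,4.5,0,0,0],
    [200,0,2.5,4.3,0,0,0]
  ]
}}

```text
time_s: 12.55
ee_pos: [0.5123, 0.0816, 0.3102]
eef_rot: [3.14, -0.0, 1.479]
force: [0.8, -0.9, -1.4]
grip_width: 0.0357
grip_force: 20.0
```

Call:
{"api": "apply_moves", "payload": {
  "deltas": [
    [200,0,4.6,0.5,0,0,0],
    [200,0,4.6,0,0,0,0],
    [200,0,4.6,0,0,0,0],
    [200,0,4.6,0,0,0,0],
    [200,0,4.6,0,0,0,0],
    [200,0,0,0,0,0,0],
    [200,0,0,0,0,0,0]
  ]
}}

```text
time_s: 13.25
ee_pos: [0.5124, 0.3119, 0.3123]
eef_rot: [-3.141, 0.001, 1.481]
force: [-0.7, -0.8, -0.0]
grip_width: 0.0362
grip_force: 20.0
```

Call:
{"api": "apply_moves", "payload": {
  "deltas": [
    [200,0,0,-2,0,0,0],
    [200,0,0,-4,0,0,0],
    [200,0,0,-3,0,0,0],
    [200,0,0,-0.9,0,0,0],
    [200,0,0,0,0,0,0],
    [200,0,0,0,0,0,0],
    [140,0,0,0,0,0,0],
    [132,0,0,0,0,0,0],
    [132,0,0,0,0,0,0],
    [132,0,0,4,0,0,0]
  ]
}}

```text
time_s: 14.25
ee_pos: [0.5114, 0.3108, 0.2497]
eef_rot: [-3.135, 0.004, 1.48]
force: [0.0, -0.4, -0.3]
grip_width: 0.0455
grip_force: 0.0
```

Call:
{"api": "apply_moves", "payload": {
  "deltas": [
    [132,0,0,4.8,0,0,0],
    [92,0.1,-4,0.5,0,0,0],
    [92,0.1,-4.7,0,0,0,0],
    [92,0.1,-4.7,0,0,0,0],
    [92,0.1,-4.7,0,0,0,0],
    [92,0.1,-4.7,0,0,0,0],
    [92,0,-4.7,0,0,0,0],
    [92,0,-4.4,-2,0,0,0],
    [92,0,-3,-3.5,0,0,0],
    [92,0,-0.8,-4.8,0,0,0]
  ]
}}

```text
time_s: 15.25
ee_pos: [0.5183, -0.0484, 0.2043]
eef_rot: [3.137, 0.001, 1.477]
force: [1.5, 1.1, -0.4]
grip_width: 0.06
grip_force: 0.0
```

```bash
python3 chk.py
```

```text
[ 0.51549087 -0.04636644  0.1989527 ] [ 0.04 -0.07 -0.12  0.    0.12  0.02]
scene ([298.0, 240.0], 100, [0.5065, -0.1407])
scene ([324.0, 256.0], 112, [0.5175, -0.0492])
scene ([426.0, 259.0], 73, [0.3743, 0.189])
scene ([458.0, 277.0], 162, [0.3828, 0.2878])
scene ([482.0, 290.0], 172, [0.3889, 0.3579])
scene ([467.0, 310.0], 166, [0.4677, 0.35])
scene ([445.0, 316.0], 55, [0.5142, 0.3083])
scene ([229.0, 348.0], 51, [0.8793, -0.0919])
scene ([263.0, 384.0], 59, [0.9127, 0.0299])
side ([433.0, 196.0], 46, [1.0145, 0.003])
side ([312.0, 311.0], 197, [0.5184, -0.0446])
side ([341.0, 341.0], 230, [0.508, -0.1359])
```

Call:
{"api": "apply_moves", "payload": {
  "deltas": [
    [92,0,-0.2,-4,0,0,0],
    [92,0,0,-4.7,0,0,0],
    [92,0,0,-4.4,0,0,0],
    [92,0,0,-3.5,0,0,0],
    [92,0,0,0,0,0,0],
    [92,0,0,0,0,0,0]
  ]
}}

```text
time_s: 15.95
ee_pos: [0.5191, -0.0471, 0.0399]
eef_rot: [3.14, 0.0, 1.481]
force: [0.4, 0.4, -0.3]
grip_width: 0.0598
grip_force: 0.0
```

Call:
{"api": "apply_moves", "payload": {
  "deltas": [
    [150,-0.1,0,-0.2,0,0,0],
    [200,0,0,0,0,0,0],
    [200,0,0,0,0,0,0],
    [200,0,0,0,0,0,0],
    [200,0,0,4,0,0,0],
    [200,0,0,4.8,0,0,0],
    [200,0,1.5,4.6,0,0,0],
    [200,0.5,2.5,4.2,0,0,0],
    [200,0.8,3,3.9,0,0,0],
    [200,0.8,3,3.9,0,0,0]
  ]
}}

```text
time_s: 16.95
ee_pos: [0.5374, 0.0534, 0.2919]
eef_rot: [3.141, -0.0, 1.479]
force: [0.2, -1.1, 0.3]
grip_width: 0.0357
grip_force: 20.0
```

Call:
{"api": "apply_moves", "payload": {
  "deltas": [
    [200,0.8,4.2,1.8,0,0,0],
    [200,0.8,4.6,0,0,0,0],
    [200,0.8,4.6,0,0,0,0],
    [200,0.8,4.6,0,0,0,0],
    [200,0.8,4.6,0,0,0,0],
    [200,0.5,2.8,0,0,0,0],
    [200,0,0,0,0,0,0],
    [200,0,0,0,0,0,0]
  ]
}}

```text
time_s: 17.75
ee_pos: [0.5825, 0.3066, 0.3072]
eef_rot: [-3.141, 0.001, 1.481]
force: [-0.5, -0.2, -0.9]
grip_width: 0.0358
grip_force: 20.0
```

```bash
python3 - <<'E'
from h import *
o,c=wrist('w4'); print(o['ee_pos'],o['grip_width'])
c=snap('scene','s4'); print(blobs(c,.04))
cv2.imwrite('pics/c4.png',cv2.resize(c['img'][200:380,360:560,::-1],None,fx=3,fy=3,interpolation=2))
E
```

```text
[0.58253024 0.3065745  0.30724826] 0.03576829761768568
[([298.0, 240.0], 103, [0.5065, -0.1405]), ([461.0, 277.0], 82, [0.3786, 0.2953]), ([482.0, 290.0], 168, [0.3883, 0.3578]), ([467.0, 310.0], 165, [0.4675, 0.3501]), ([445.0, 316.0], 49, [0.5139, 0.3091]), ([230.0, 348.0], 51, [0.879, -0.0918]), ([262.0, 384.0], 58, [0.9127, 0.0298])]
```

View pics/c4.png

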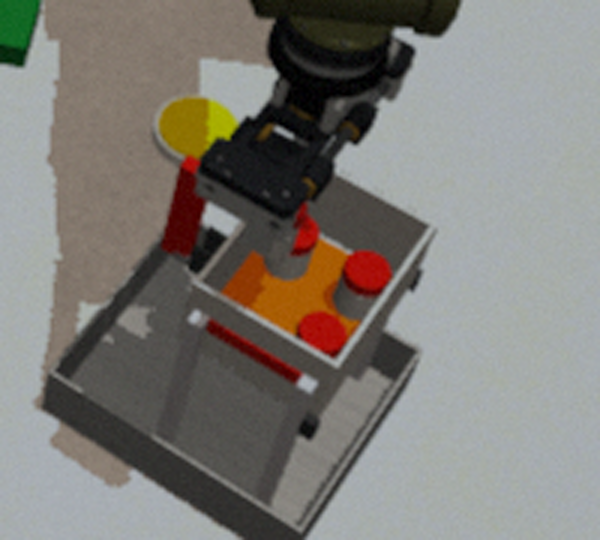

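Call:
{"api": "apply_moves", "payload": {
  "deltas": [
    [200,0,0,-2,0,0,0],
    [200,0,0,-4,0,0,0],
    [200,0,0,-2.5,0,0,0],
    [200,0,0,-0.8,0,0,0],
    [200,0,0,0,0,0,0],
    [200,0,0,0,0,0,0],
    [140,0,0,0,0,0,0],
    [132,0,0,0,0,0,0],
    [132,0,0,0,0,0,0],
    [132,0,0,4,0,0,0]
  ]
}}

```text
time_s: 18.85
ee_pos: [0.5814, 0.3059, 0.2501]
eef_rot: [-3.134, 0.004, 1.48]
force: [0.6, -0.2, -0.1]
grip_width: 0.0454
grip_force: 0.0
```

Call:
{"api": "apply_moves", "payload": {
  "deltas": [
    [132,0,0,4.8,0,0,0],
    [92,-0.6,-4,0.5,0,0,0],
    [92,-0.8,-4.7,0,0,0,0],
    [92,-0.8,-4.7,0,0,0,0],
    [92,-0.8,-4.7,0,0,0,0],
    [92,-0.8,-4.7,0,0,0,0],
    [92,-0.8,-4.7,0,0,0,0],
    [92,-0.8,-4.7,0,0,0,0],
    [92,-0.8,-4.7,-1,0,0,0],
    [92,-0.8,-4.4,-2,0,0,0]
  ]
}}

```text
time_s: 19.85
ee_pos: [0.5125, -0.1086, 0.2789]
eef_rot: [3.138, 0.001, 1.48]
force: [1.2, -0.3, -0.2]
grip_width: 0.06
grip_force: 0.0
```

Call:
{"api": "apply_moves", "payload": {
  "deltas": [
    [92,-0.4,-2.5,-4,0,0,0],
    [92,0,-0.5,-4.5,0,0,0],
    [92,0,0,0,0,0,0],
    [92,0,0,0,0,0,0]
  ]
}}

```text
time_s: 20.25
ee_pos: [0.5091, -0.1363, 0.1939]
eef_rot: [3.141, -0.0, 1.48]
force: [-0.0, -0.1, 0.5]
grip_width: 0.06
grip_force: 0.0
```

```bash
python3 chk.py; python3 - <<'E'
from h import *
o,c=wrist('w5'); print(o['ee_pos'],o['eef_rot'],blobs(c,.045,'red'))
E
```

```text
[ 0.50984676 -0.13619807  0.19524362] [ 0.   -0.01  0.   -0.   -0.01 -0.  ]
scene ([298.0, 240.0], 108, [0.5072, -0.1403])
scene ([426.0, 260.0], 78, [0.3769, 0.1902])
scene ([458.0, 277.0], 164, [0.3827, 0.2878])
scene ([482.0, 290.0], 173, [0.389, 0.3579])
scene ([444.0, 297.0], 160, [0.461, 0.2832])
scene ([467.0, 310.0], 165, [0.4676, 0.3501])
scene ([444.0, 316.0], 57, [0.5144, 0.3077])
scene ([229.0, 348.0], 52, [0.8792, -0.0918])
scene ([263.0, 384.0], 58, [0.9126, 0.0299])
side ([403.0, 170.0], 42, [1.0486, 0.1296])
side ([433.0, 196.0], 46, [1.0145, 0.003])
side ([340.0, 341.0], 227, [0.5075, -0.136])
[ 0.50984676 -0.13619807  0.19524362] [3.13807505e+00 7.79831451e-04 1.48071575e+00] [([319.0, 240.0], 1096, [0.5068, -0.136])]
```

Call:
{"api": "apply_moves", "payload": {
  "deltas": [
    [92,-0.2,-0.1,-4,0,0,0],
    [92,0,0,-4.7,0,0,0],
    [92,0,0,-4.2,0,0,0],
    [92,0,0,-3,0,0,0],
    [92,0,0,0,0,0,0],
    [92,0,0,0,0,0,0],
    [150,0,0,0,0,0,0],
    [200,0,0,0,0,0,0],
    [200,0,0,0,0,0,0],
    [200,0,0,0,0,0,0]
  ]
}}

```text
time_s: 21.4
ee_pos: [0.5072, -0.1377, 0.0345]
eef_rot: [3.14, 0.0, 1.48]
force: [-0.6, 0.6, 7.2]
grip_width: 0.0356
grip_force: 20.0
```

Call:
{"api": "apply_moves", "payload": {
  "deltas": [
    [200,0,0,4,0,0,0],
    [200,0,0,4.8,0,0,0],
    [200,0,0,4.8,0,0,0],
    [200,0.3,3.5,3.5,0,0,0],
    [200,0.4,3.5,3.5,0,0,0],
    [200,0.4,3.5,3.5,0,0,0],
    [200,0.4,4.2,2,0,0,0],
    [200,0.4,4.6,1,0,0,0],
    [200,0.4,4.7,0.4,0,0,0],
    [200,0.4,4.7,0,0,0,0]
  ]
}}

```text
time_s: 22.4
ee_pos: [0.5336, 0.1513, 0.3097]
eef_rot: [3.14, -0.0, 1.48]
force: [0.8, -1.1, -1.0]
grip_width: 0.0359
grip_force: 20.0
```

Call:
{"api": "apply_moves", "payload": {
  "deltas": [
    [200,0.4,4.7,0,0,0,0],
    [200,0.4,4.7,0,0,0,0],
    [200,0.4,4.7,0,0,0,0],
    [200,0.4,4.7,0,0,0,0],
    [200,0,0,0,0,0,0],
    [200,0,0,0,0,0,0],
    [200,0,0,0,0,0,0]
  ]
}}

```text
time_s: 23.1
ee_pos: [0.5498, 0.3365, 0.3088]
eef_rot: [3.141, 0.0, 1.479]
force: [0.2, 0.3, -0.8]
grip_width: 0.0359
grip_force: 20.0
```

Call:
{"api": "apply_moves", "payload": {
  "deltas": [
    [200,0.1,0.2,-2,0,0,0],
    [200,0,0,-2.5,0,0,0],
    [200,0,0,-1.2,0,0,0],
    [200,0,0,0,0,0,0],
    [200,0,0,0,0,0,0],
    [140,0,0,0,0,0,0],
    [132,0,0,0,0,0,0],
    [132,0,0,0,0,0,0],
    [132,0,0,4,0,0,0],
    [132,0,0,2,0,0,0]
  ]
}}

```text
time_s: 24.1
ee_pos: [0.5509, 0.3396, 0.3146]
eef_rot: [3.139, -0.002, 1.48]
force: [0.6, 0.6, 0.4]
grip_width: 0.0452
grip_force: 0.0
```

Call:
{"api": "apply_moves", "payload": {
  "deltas": [
    [92,-0.1,-4.4,0,0,0,0],
    [92,-0.3,-4.5,0,0,0,0],
    [92,-0.3,-4.5,0,0,0,0],
    [92,-0.2,-3,0,0,0,0],
    [92,0,0,0,0,0,0],
    [92,0,0,0,0,0,0]
  ]
}}

```text
time_s: 24.7
ee_pos: [0.5418, 0.1753, 0.3121]
eef_rot: [3.141, -0.0, 1.479]
force: [0.3, 0.3, -0.6]
grip_width: 0.0601
grip_force: 0.0
```

```bash
python3 chk.py | grep scene; python3 - <<'E'
from h import *
o,c=wrist('w6'); print(o['ee_pos'],o['eef_rot'],blobs(c,.26,'red'))
E
```

```text
scene ([426.0, 256.0], 48, [0.3652, 0.184])
scene ([458.0, 277.0], 158, [0.382, 0.2877])
scene ([482.0, 290.0], 164, [0.3879, 0.3577])
scene ([463.0, 293.0], 173, [0.4241, 0.3209])
scene ([445.0, 297.0], 164, [0.4608, 0.2839])
scene ([467.0, 310.0], 166, [0.4675, 0.35])
scene ([445.0, 316.0], 45, [0.5138, 0.309])
scene ([230.0, 347.0], 46, [0.8783, -0.0923])
scene ([262.0, 383.0], 55, [0.9123, 0.0294])
[0.54176228 0.17629947 0.31161633] [ 3.14153431e+00 -1.57540974e-04  1.48059947e+00] [([314.0, 22.0], 2154, [0.5499, 0.3219]), ([366.0, 66.0], 2243, [0.5766, 0.2976]), ([265.0, 71.0], 2216, [0.5206, 0.3006]), ([311.0, 189.0], 922, [0.5398, 0.2335])]
```

View pics/w6.png

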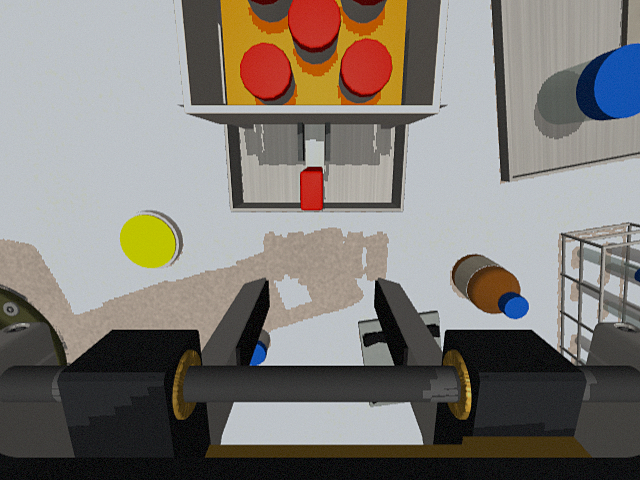

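Call:
{"api": "apply_moves", "payload": {
  "deltas": [
    [92,-0.1,3,0,0,0,0],
    [92,-0.1,2.7,0,0,0,0],
    [92,0,0,-2,0,0,0],
    [92,0,0,-2.5,0,0,0],
    [92,0,0,-1.3,0,0,0],
    [92,0,0,0,0,0,0],
    [150,0,0,0,0,0,0],
    [230,0,0,0,0,0,0],
    [230,0,0,0,0,0,0],
    [230,0,0,0,0,0,0]
  ]
}}

```text
time_s: 25.85
ee_pos: [0.5399, 0.2325, 0.2542]
eef_rot: [3.141, -0.0, 1.48]
force: [-0.3, 0.5, -0.0]
grip_width: 0.0318
grip_force: 0.0
```

Call:
{"api": "apply_moves", "payload": {
  "deltas": [
    [230,0,0,0,0,0,0],
    [230,-0.1,-1,0,0,0,0],
    [230,-0.1,-1,0,0,0,0],
    [230,-0.1,-1,0,0,0,0],
    [230,0,0,0,0,0,0],
    [230,0,0,0,0,0,0],
    [230,0,0,0,0,0,0]
  ]
}}

```text
time_s: 26.55
ee_pos: [0.5374, 0.2011, 0.2537]
eef_rot: [3.14, 0.001, 1.479]
force: [6.4, -2.6, -1.7]
grip_width: 0.0138
grip_force: 20.0
```

```bash
python3 - <<'E'
from h import *
c=snap('scene','s5'); print(blobs(c,.04)); o=ctrl.get_obs(); print(o['ee_pos'],o['force'])
cv2.imwrite('pics/c5.png',cv2.resize(c['img'][200:380,360:560,::-1],None,fx=3,fy=3,interpolation=2))
E
```

```text
[([445.0, 316.0], 46, [0.5138, 0.3099]), ([404.0, 330.0], 52, [0.6077, 0.2408]), ([436.0, 329.0], 47, [0.5616, 0.3061]), ([433.0, 343.0], 62, [0.6009, 0.3154]), ([230.0, 348.0], 48, [0.8788, -0.092]), ([262.0, 384.0], 56, [0.9124, 0.0296])]
[0.53736851 0.2011376  0.25360393] [ 6.1045642  -3.6642813  -3.11570862]
```

View pics/c5.png

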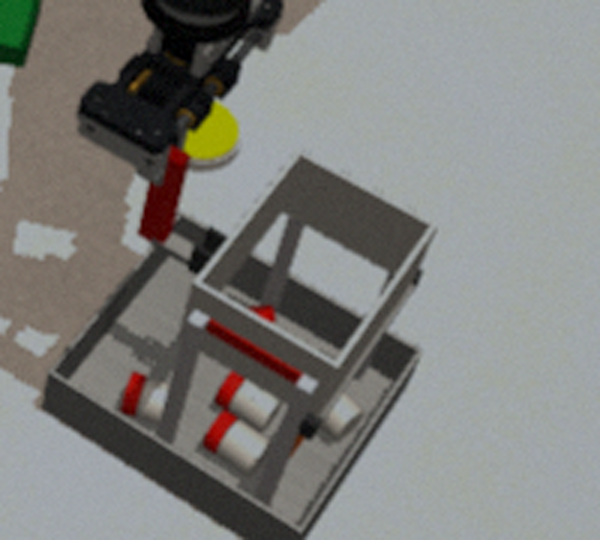

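Call:
{"api": "apply_moves", "payload": {
  "deltas": [
    [150,0,0,0,0,0,0],
    [92,0,0,0,0,0,0],
    [92,0,0,3,0,0,0],
    [92,0,0,3.5,0,0,0],
    [92,-0.6,-4,0,0,0,-0.1],
    [92,-0.6,-4.6,0,0,0,-0.14],
    [92,-0.6,-4.6,0,0,0,-0.14],
    [92,-0.6,-4.6,0,0,0,-0.14],
    [92,-0.6,-4.6,0,0,0,-0.14],
    [92,-0.6,-4.6,0,0,0,-0.14]
  ]
}}

```text
time_s: 27.6
ee_pos: [0.4999, -0.0693, 0.3188]
eef_rot: [3.141, -0.0, 0.674]
force: [0.5, -0.2, -0.7]
grip_width: 0.0601
grip_force: 0.0
```

Call:
{"api": "apply_moves", "payload": {
  "deltas": [
    [92,-0.8,-4.6,0,0,0,-0.14],
    [92,-0.8,-4.6,0,0,0,-0.14],
    [92,-0.8,-4.6,0,0,0,-0.14],
    [92,-0.8,-4.6,0,0,0,-0.14],
    [92,-0.8,-4.6,-1.5,0,0,-0.14],
    [92,-0.4,-3.6,-2,0,0,0],
    [92,0,0,-2,0,0,0],
    [92,0,0,0,0,0,0],
    [92,0,0,0,0,0,0]
  ]
}}

```text
time_s: 28.5
ee_pos: [0.4568, -0.3332, 0.2643]
eef_rot: [-3.142, -0.0, -0.02]
force: [1.2, -0.5, 0.3]
grip_width: 0.0602
grip_force: 0.0
```

```bash
python3 - <<'E'
from h import *
o,c=wrist('w7'); print(o['ee_pos'],o['eef_rot']); print(blobs(c,.02,'green'),blobs(c,.083,'yel'))
E
```

```text
[ 0.45679765 -0.33324802  0.26430159] [-3.14158396e+00 -2.18793854e-04 -1.98137783e-02]
[([399.0, 118.0], 458, [0.5706, -0.4216]), ([337.0, 121.0], 431, [0.5692, -0.3526]), ([390.0, 239.0], 334, [0.4322, -0.4159]), ([336.0, 242.0], 321, [0.4304, -0.3505]), ([126.0, 327.0], 962, [0.3215, -0.0748])] [([268.0, 152.0], 574, [0.5363, -0.2832])]
```

View pics/w7.png

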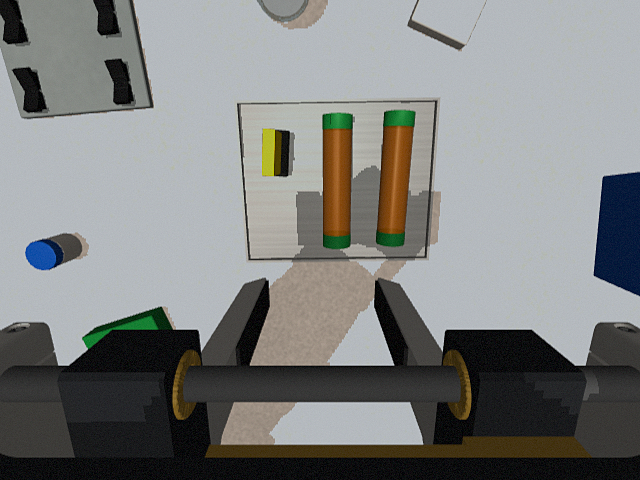

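Call:
{"api": "apply_moves", "payload": {
  "deltas": [
    [114,2,-1,-3,0,0,0],
    [114,2.3,-0.8,-4,0,0,0],
    [114,0,0,-4.5,0,0,0],
    [114,0,0,-4.5,0,0,0],
    [114,0,0,-3,0,0,0],
    [114,0,0,0,0,0,0],
    [114,0,0,0,0,0,0]
  ]
}}

```text
time_s: 29.25
ee_pos: [0.5007, -0.3516, 0.0756]
eef_rot: [3.14, -0.002, -0.019]
force: [-0.4, -0.0, 0.5]
grip_width: 0.0521
grip_force: 0.0
```

Call:
{"api": "apply_moves", "payload": {
  "deltas": [
    [114,0,0,-2.5,0,0,0],
    [114,0,0,-1.5,0,0,0],
    [114,0,0,0,0,0,0],
    [114,0,0,0,0,0,0],
    [150,0,0,0,0,0,0],
    [200,0,0,0,0,0,0],
    [200,0,0,0,0,0,0],
    [200,0,0,0,0,0,0]
  ]
}}

```text
time_s: 30.05
ee_pos: [0.5, -0.3518, 0.0343]
eef_rot: [3.141, -0.001, -0.02]
force: [-0.1, 1.8, 5.2]
grip_width: 0.0335
grip_force: 20.0
```

Call:
{"api": "apply_moves", "payload": {
  "deltas": [
    [200,0,0,3,0,0,0],
    [200,0,0,4.5,0,0,0],
    [200,0,0,4.5,0,0,0],
    [200,0.5,1,4,0,0,0.1],
    [200,1.5,2.4,0.5,0,0,0.14],
    [200,1.6,2.6,0,0,0,0.14],
    [200,1.6,2.6,0,0,0,0.14],
    [200,1.6,2.6,0,0,0,0.14],
    [200,1.6,2.6,0,0,0,0.14],
    [200,1.6,2.6,0,0,0,0.14]
  ]
}}

```text
time_s: 31.05
ee_pos: [0.6001, -0.1864, 0.1984]
eef_rot: [-3.141, 0.0, 0.926]
force: [0.3, -0.8, -1.0]
grip_width: 0.0336
grip_force: 20.0
```

Call:
{"api": "apply_moves", "payload": {
  "deltas": [
    [200,1.6,2.6,0,0,0,0.14],
    [200,1.6,2.6,0,0,0,0.14],
    [200,1.6,2.6,0,0,0,0.14],
    [200,1.6,2.6,0,0,0,0.14],
    [200,1.6,2.4,0,0,0,0.14],
    [200,0,0,0,0,0,0],
    [200,0,0,0,0,0,0]
  ]
}}

```text
time_s: 31.75
ee_pos: [0.6796, -0.0593, 0.198]
eef_rot: [-3.141, 0.0, 1.619]
force: [-0.1, -0.3, -1.1]
grip_width: 0.0336
grip_force: 20.0
```

```bash
python3 - <<'E'
from h import *
o,c=wrist('w8'); print(o['ee_pos'],o['eef_rot'],o['grip_width'])
E
```

```text
[ 0.6795673  -0.05928797  0.19797446] [-3.14057978e+00  5.48550271e-06  1.61906267e+00] 0.03361166147532747
```

View pics/w8.png

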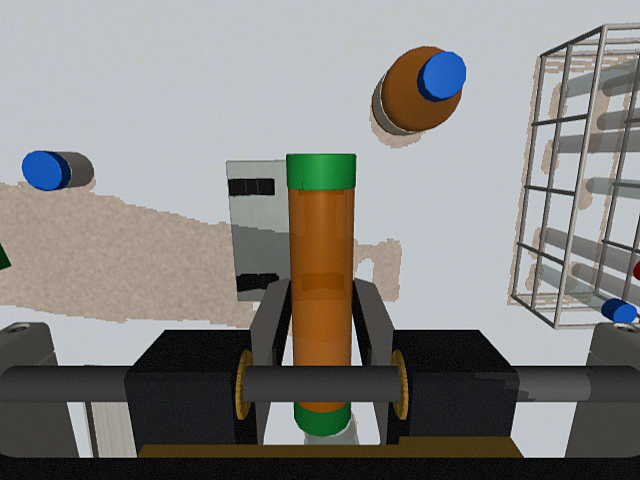

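```bash
python3 - <<'E'
from h import *
c=dict(np.load('pics/w8.npz'))
for p in((227,161),(238,300)): print(ray(c,*p,.01)[:2])
for p in((251,186),(257,282)): print(ray(c,*p,.018)[:2])
w=dict(np.load('pics/w7.npz'))
for p in((153,107),(22,118)): print(ray(w,*p,.01)[:2])
E
```

```text
[0.5821769  0.00741147]
[ 0.59045316 -0.14050844]
[ 0.60724222 -0.01507248]
[ 0.6128639  -0.11524347]
[ 0.58894538 -0.14533752]
[0.58041136 0.00541271]
```

Call:
{"api": "apply_moves", "payload": {
  "deltas": [
    [200,0,-0.2,-3,0,0,0],
    [200,0,0,-4.5,0,0,0],
    [200,0,0,-3.5,0,0,0],
    [200,0,0,-2,0,0,0.01],
    [200,0,0,-1,0,0,0],
    [200,0,0,0,0,0,0],
    [200,0,0,0,0,0,0],
    [200,0,0,0,0,0,0]
  ]
}}

```text
time_s: 32.6
ee_pos: [0.6804, -0.0618, 0.0604]
eef_rot: [3.139, 0.0, 1.629]
force: [0.1, 0.6, -0.9]
grip_width: 0.0336
grip_force: 20.0
```

Call:
{"api": "apply_moves", "payload": {
  "deltas": [
    [200,0,0,-0.7,0,0,0],
    [200,0,0,-0.4,0,0,0],
    [200,0,0,0,0,0,0],
    [200,0,0,0,0,0,0]
  ]
}}

```text
time_s: 33.0
ee_pos: [0.6797, -0.0615, 0.0474]
eef_rot: [-3.141, -0.0, 1.63]
force: [0.0, -0.1, -2.2]
grip_width: 0.0339
grip_force: 20.0
```

Call:
{"api": "apply_moves", "payload": {
  "deltas": [
    [160,0,0,0,0,0,0],
    [150,0,0,0,0,0,0],
    [125,0,0,0,0,0,0],
    [125,0,0,0,0,0,0],
    [125,0,0,3,0,0,0],
    [125,0,0,4.5,0,0,0],
    [125,0,0,4.5,0,0,0],
    [125,0,0,3,0,0,0],
    [125,-0.3,-1.5,1,0,0,-0.05],
    [114,-1,-2.5,0,0,0,-0.14]
  ]
}}

```text
time_s: 34.0
ee_pos: [0.6671, -0.1016, 0.2087]
eef_rot: [3.139, 0.0, 1.437]
force: [0.7, -0.7, 0.1]
grip_width: 0.0514
grip_force: 0.0
```

```bash
python3 - <<'E'
from h import *
o,c=wrist('w9'); print(o['ee_pos'],o['eef_rot']); print(blobs(c,.033,'green'))
E
```

```text
[ 0.66713912 -0.10157446  0.20872863] [3.13930144e+00 1.11522153e-04 1.43735267e+00]
[([314.0, 119.0], 586, [0.6742, 0.007]), ([10.0, 267.0], 808, [0.3447, -0.0927]), ([340.0, 261.0], 400, [0.6822, -0.1318])]
```

Call:
{"api": "apply_moves", "payload": {
  "deltas": [
    [114,-1.6,-3,0,0,0,-0.14],
    [114,-1.6,-3,0,0,0,-0.14],
    [114,-1.6,-3,0,0,0,-0.14],
    [114,-1.6,-3,0,0,0,-0.14],
    [114,-1.6,-3,0,0,0,-0.14],
    [114,-1.6,-3,0,0,0,-0.14],
    [114,-1.6,-3,0,0,0,-0.14],
    [114,-1.6,-3,0,0,0,-0.14],
    [114,-1.6,-3,0,0,0,-0.14],
    [114,-1.4,-3,0,0,0,-0.14]
  ]
}}

```text
time_s: 35.05
ee_pos: [0.507, -0.4031, 0.2062]
eef_rot: [-3.14, 0.001, 0.032]
force: [-0.0, -0.6, -0.0]
grip_width: 0.052
grip_force: 0.0
```

Call:
{"api": "apply_moves", "payload": {
  "deltas": [
    [114,0,-1,-3,0,0,-0.07],
    [114,0,0,-4,0,0,0],
    [114,0,0,-3,0,0,0],
    [114,0,0,0,0,0,0],
    [114,0,0,0,0,0,0],
    [114,0,0,0,0,0,0]
  ]
}}

```text
time_s: 35.65
ee_pos: [0.5092, -0.4122, 0.1095]
eef_rot: [3.14, -0.002, -0.031]
force: [0.7, -0.2, 0.4]
grip_width: 0.0518
grip_force: 0.0
```

```bash
python3 - <<'E'
from h import *
o,c=wrist('w10'); print(o['ee_pos'],o['eef_rot']); print(blobs(c,.02,'green'),blobs(c,.083,'yel')); c=snap('scene','s6'); print(blobs(c,.02,'green'),blobs(c,.07,'yel'))
E
```

```text
[ 0.50917723 -0.41218207  0.10948325] [ 3.13989445e+00 -1.94202405e-03 -3.06577044e-02]
[([331.0, 178.0], 1141, [0.5688, -0.4206]), ([328.0, 355.0], 704, [0.4265, -0.4145])] [([111.0, 242.0], 4867, [0.5413, -0.2961])]
[([190.0, 10.0], 1110, [-0.3039, -1.2147]), ([547.0, 92.0], 1033, [-0.5797, 0.2231]), ([354.0, 206.0], 764, [0.2906, -0.0824]), ([205.0, 216.0], 69, [0.5661, -0.4262]), ([263.0, 286.0], 59, [0.6757, -0.1399]), ([308.0, 307.0], 92, [0.668, -0.0017])] [([249.0, 221.0], 197, [0.5441, -0.2795]), ([426.0, 242.0], 406, [0.3451, 0.1701])]
```

Call:
{"api": "apply_moves", "payload": {
  "deltas": [
    [114,-0.8,-0.6,-2,0,0,-0.01],
    [114,0,0,-3,0,0,0],
    [114,0,0,-2.5,0,0,0],
    [114,0,0,0,0,0,0],
    [114,0,0,0,0,0,0],
    [114,0,0,0,0,0,0]
  ]
}}

```text
time_s: 36.35
ee_pos: [0.5015, -0.4181, 0.0347]
eef_rot: [3.14, -0.002, -0.04]
force: [0.4, 1.3, -0.1]
grip_width: 0.0521
grip_force: 0.0
```

Call:
{"api": "apply_moves", "payload": {
  "deltas": [
    [150,0,0,0,0,0,0],
    [200,0,0,0,0,0,0],
    [200,0,0,0,0,0,0],
    [200,0,0,0,0,0,0],
    [200,0,0,3,0,0,0],
    [200,0,0,4.5,0,0,0],
    [200,0,0,4.5,0,0,0],
    [200,0.5,1,4.2,0,0,0.1],
    [200,0.9,3,0.5,0,0,0.14],
    [200,0.9,3,0,0,0,0.14]
  ]
}}

```text
time_s: 37.35
ee_pos: [0.524, -0.3472, 0.2013]
eef_rot: [3.139, -0.002, 0.344]
force: [0.7, -0.0, -1.8]
grip_width: 0.0336
grip_force: 20.0
```

Call:
{"api": "apply_moves", "payload": {
  "deltas": [
    [200,0.9,3.1,0,0,0,0.14],
    [200,0.9,3.1,0,0,0,0.14],
    [200,0.9,3.1,0,0,0,0.14],
    [200,1,3.1,0,0,0,0.14],
    [200,1,3.2,0,0,0,0.14],
    [200,1,3.2,0,0,0,0.14],
    [200,1,3.2,0,0,0,0.14],
    [200,1,3.2,0,0,0,0.14],
    [200,0.9,3,0,0,0,0.14],
    [200,0,0,0,0,0,0.03]
  ]
}}

```text
time_s: 38.35
ee_pos: [0.6102, -0.0623, 0.1992]
eef_rot: [-3.141, -0.001, 1.638]
force: [0.1, -0.2, -1.1]
grip_width: 0.0334
grip_force: 20.0
```

Call:
{"api": "apply_moves", "payload": {
  "deltas": [
    [200,0,0,0,0,0,0],
    [200,0,0,0,0,0,0]
  ]
}}

```text
time_s: 38.55
ee_pos: [0.6095, -0.0664, 0.1994]
eef_rot: [-3.141, 0.0, 1.627]
force: [0.7, 0.4, -2.1]
grip_width: 0.0334
grip_force: 20.0
```

Call:
{"api": "apply_moves", "payload": {
  "deltas": [
    [200,0.1,0.1,-3,0,0,0],
    [200,0,0,-4.5,0,0,0],
    [200,0,0,-3.5,0,0,0],
    [200,0,0,-2.5,0,0,0],
    [200,0,0,-1,0,0,0],
    [200,0,0,0,0,0,0],
    [200,0,0,0,0,0,0],
    [200,0,0,0,0,0,0],
    [200,0,0,0,0,0,0]
  ]
}}

```text
time_s: 39.45
ee_pos: [0.6113, -0.0647, 0.0558]
eef_rot: [3.14, 0.0, 1.63]
force: [0.1, 0.3, -0.8]
grip_width: 0.0336
grip_force: 20.0
```

Call:
{"api": "apply_moves", "payload": {
  "deltas": [
    [200,0,0,-0.7,0,0,0],
    [200,0,0,0,0,0,0],
    [200,0,0,0,0,0,0],
    [160,0,0,0,0,0,0],
    [150,0,0,0,0,0,0],
    [125,0,0,0,0,0,0],
    [125,0,0,0,0,0,0]
  ]
}}

```text
time_s: 40.15
ee_pos: [0.6108, -0.0645, 0.0477]
eef_rot: [3.141, 0.0, 1.63]
force: [0.8, -0.1, -0.1]
grip_width: 0.0471
grip_force: 0.0
```

Call:
{"api": "apply_moves", "payload": {
  "deltas": [
    [125,0,0,3,0,0,0],
    [125,0,0,4.5,0,0,0],
    [125,0,0,4.5,0,0,0],
    [125,0,0,4.5,0,0,0],
    [125,1,-2,1,0,0,0],
    [125,2,-4,0,0,0,0],
    [125,0,0,0,0,0,0],
    [125,0,0,0,0,0,0]
  ]
}}

```text
time_s: 40.95
ee_pos: [0.6406, -0.125, 0.222]
eef_rot: [-3.141, -0.0, 1.629]
force: [-0.0, 0.6, 0.4]
grip_width: 0.048
grip_force: 0.0
```

```bash
python3 - <<'E'
from h import *
o,c=wrist('w11'); print(o['ee_pos'],o['eef_rot']); print(blobs(c,.033,'green'))
E
```

```text
[ 0.64059792 -0.12503331  0.22198753] [-3.14082211e+00 -3.44718493e-04  1.62860583e+00]
[([294.0, 92.0], 637, [0.606, 0.0075]), ([367.0, 94.0], 640, [0.6745, 0.0096]), ([15.0, 172.0], 2590, [0.3318, -0.0814]), ([297.0, 236.0], 462, [0.6139, -0.1316]), ([362.0, 238.0], 455, [0.6828, -0.1293])]
```

View pics/w11.png

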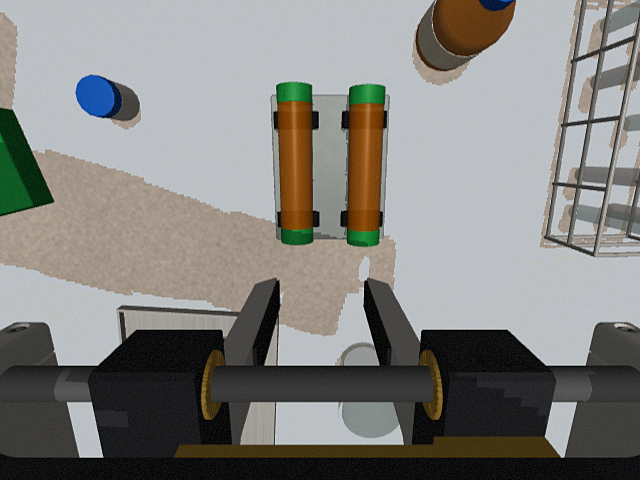

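Call:
{"api": "apply_moves", "payload": {
  "deltas": [
    [125,-0.9,-1.2,0,0,0,-0.1],
    [125,-1,-1.4,0,0,0,-0.14],
    [125,-1,-1.4,0,0,0,-0.14],
    [125,-1,-1.4,0,0,0,-0.14],
    [125,-1,-1.4,0,0,0,-0.14],
    [125,-1,-1.4,0,0,0,-0.14],
    [125,-1,-1.4,0,0,0,-0.14],
    [125,-1,-1.4,0,0,0,-0.14],
    [125,-1,-1.4,0,0,0,-0.14],
    [125,-1,-1.4,0,0,0,-0.14]
  ]
}}

```text
time_s: 42.0
ee_pos: [0.5413, -0.2619, 0.2227]
eef_rot: [-3.142, -0.0, 0.265]
force: [0.5, -0.2, -0.6]
grip_width: 0.048
grip_force: 0.0
```

Call:
{"api": "apply_moves", "payload": {
  "deltas": [
    [125,-1,-1.4,0,0,0,-0.14],
    [125,0,0,0,0,0,-0.14],
    [125,0,0,0,0,0,-0.03],
    [125,0,0,0,0,0,0],
    [125,0,0,0,0,0,0]
  ]
}}

```text
time_s: 42.5
ee_pos: [0.5319, -0.2758, 0.2226]
eef_rot: [-3.142, -0.0, -0.036]
force: [-0.4, -0.2, 0.4]
grip_width: 0.0482
grip_force: 0.0
```

```bash
python3 - <<'E'
from h import *
o,c=wrist('w12'); print(o['ee_pos'],o['eef_rot']); print(blobs(c,.083,'yel'))
im=c['img'][100:340,210:450,::-1]; cv2.imwrite('pics/c12.png',cv2.resize(im,None,fx=2.5,fy=2.5,interpolation=2))
E
```

```text
[ 0.53192589 -0.2758416   0.22263946] [-3.14154327e+00 -5.90472881e-05 -3.61484754e-02]
[([330.0, 233.0], 723, [0.5397, -0.2832])]
```

View pics/c12.png

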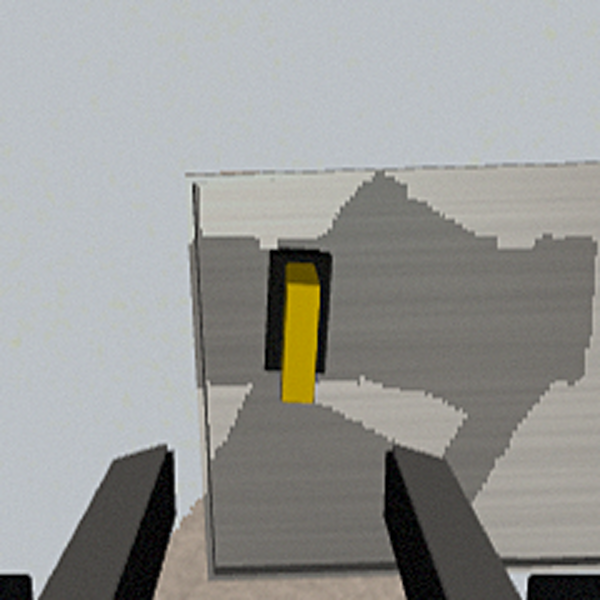

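```bash
python3 - <<'E'
from h import *
c=dict(np.load('pics/w12.npz'))
for z,l in((.083,[(288,280),(320,283),(313,403),(282,402)]),(.029,[(270,250),(331,254),(323,374),(265,370)])):
    P=np.array([ray(c,u/2.5+210,v/2.5+100,z)[:2] for u,v in l]); d=P[0]+P[1]-P[2]-P[3]; print(P.mean(0),np.linalg.norm(d)/2,np.arctan2(d[1],d[0]))
E
```

```text
[ 0.5358719  -0.28344992] 0.04465459459219444 -0.08270994983297336
[ 0.5359938  -0.28340298] 0.05142058708541486 -0.08467443518359843
```

Call:
{"api": "apply_moves", "payload": {
  "deltas": [
    [125,0.5,-0.7,0,0,0,-0.048],
    [150,0,0,-3,0,0,0],
    [150,0,0,-4.5,0,0,0],
    [150,0,0,-3.5,0,0,0],
    [150,0,0,-2.5,0,0,0],
    [150,0,0,0,0,0,0],
    [150,0,0,0,0,0,0],
    [150,0,0,0,0,0,0]
  ]
}}

```text
time_s: 43.35
ee_pos: [0.5375, -0.2839, 0.0895]
eef_rot: [3.14, -0.002, -0.087]
force: [0.4, -0.1, 0.8]
grip_width: 0.0386
grip_force: 0.0
```

Call:
{"api": "apply_moves", "payload": {
  "deltas": [
    [150,0,0.1,-1.3,0,0,0],
    [150,0,0,0,0,0,0],
    [150,0,0,0,0,0,0],
    [200,0,0,0,0,0,0],
    [235,0,0,0,0,0,0],
    [235,0,0,0,0,0,0],
    [235,0,0,0,0,0,0],
    [235,0,0,0,0,0,0]
  ]
}}

```text
time_s: 44.15
ee_pos: [0.5367, -0.2825, 0.0746]
eef_rot: [3.142, -0.0, -0.088]
force: [-0.3, 0.3, -0.5]
grip_width: 0.0119
grip_force: 20.0
```

Call:
{"api": "apply_moves", "payload": {
  "deltas": [
    [235,0,0,3,0,0,0],
    [235,0,0,4.5,0,0,0],
    [235,0.3,0.5,4.5,0,0,0.1],
    [235,0.8,1.7,4,0,0,0.14],
    [235,0.9,1.8,1,0,0,0.14],
    [235,0.9,1.8,0,0,0,0.14],
    [235,0.9,1.8,0,0,0,0.14],
    [235,0.9,1.8,0,0,0,0.14],
    [235,0.9,1.8,0,0,0,0.14],
    [235,0.9,1.8,0,0,0,0.14]
  ]
}}

```text
time_s: 45.15
ee_pos: [0.602, -0.1517, 0.2444]
eef_rot: [-3.141, 0.0, 0.998]
force: [-0.4, -0.5, -1.5]
grip_width: 0.0117
grip_force: 20.0
```

Call:
{"api": "apply_moves", "payload": {
  "deltas": [
    [235,1,2,0,0,0,0.14],
    [235,1,2,0,0,0,0.14],
    [235,1,2,0,0,0,0.14],
    [235,0.8,2,0,0,0,0.14],
    [235,0.5,1,0,0,0,0.076],
    [235,0,0,0,0,0,0],
    [235,0,0,0,0,0,0],
    [235,0,0,0,0,0,0]
  ]
}}

```text
time_s: 45.95
ee_pos: [0.6445, -0.0633, 0.2445]
eef_rot: [-3.141, 0.0, 1.625]
force: [0.4, 0.3, -2.4]
grip_width: 0.012
grip_force: 20.0
```

Call:
{"api": "apply_moves", "payload": {
  "deltas": [
    [235,0,0,-3,0,0,0],
    [235,0,0,-4,0,0,0],
    [235,0,0,-3.5,0,0,0],
    [235,0,0,-0.7,0,0,0.005],
    [235,0,0,0,0,0,0],
    [235,0,0,0,0,0,0],
    [235,0,0,0,0,0,0]
  ]
}}

```text
time_s: 46.65
ee_pos: [0.6455, -0.0628, 0.1348]
eef_rot: [3.138, 0.001, 1.632]
force: [0.4, 0.3, -1.7]
grip_width: 0.0123
grip_force: 20.0
```

```bash
python3 - <<'E'
from h import *
o,c=wrist('w13'); print(o['ee_pos'],o['eef_rot'])
print(blobs(c,.033,'green'))
cv2.imwrite('pics/c13.png',c['img'][:,:,::-1])
E
```

```text
[ 0.64552103 -0.0627686   0.13480743] [3.13848578e+00 6.91958712e-04 1.63244737e+00]
[([274.0, 164.0], 1015, [0.6058, 0.005]), ([367.0, 167.0], 1004, [0.6747, 0.0071])]
```

View pics/c13.png

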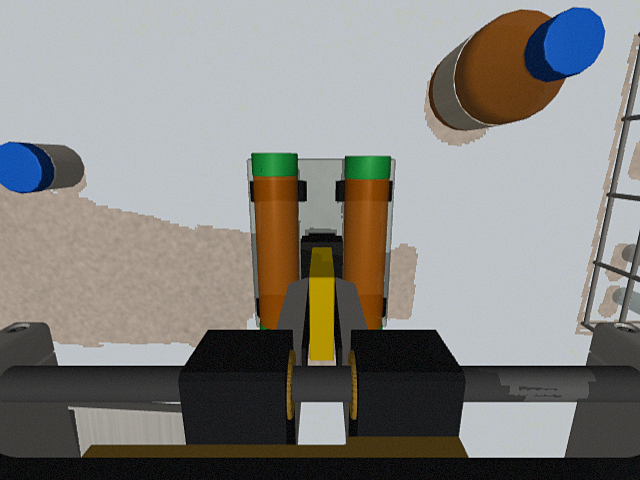

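Call:
{"api": "apply_moves", "payload": {
  "deltas": [
    [235,0,0,-1.5,0,0,0],
    [235,0,0,-1.5,0,0,0],
    [235,0,0,-1,0,0,0],
    [235,0,0,-0.6,0,0,0],
    [235,0,0,0,0,0,0],
    [235,0,0,0,0,0,0],
    [235,0,0,0,0,0,0]
  ]
}}

```text
time_s: 47.4
ee_pos: [0.645, -0.0626, 0.0871]
eef_rot: [3.141, 0.0, 1.633]
force: [-0.1, -1.1, -1.6]
grip_width: 0.0117
grip_force: 20.0
```

Call:
{"api": "apply_moves", "payload": {
  "deltas": [
    [235,0,0,-0.3,0,0,0],
    [235,0,0,-0.2,0,0,0],
    [235,0,0,0,0,0,0],
    [235,0,0,0,0,0,0],
    [235,0,0,0,0,0,0]
  ]
}}

```text
time_s: 47.9
ee_pos: [0.6447, -0.0625, 0.0815]
eef_rot: [-3.142, -0.0, 1.633]
force: [0.9, -0.6, -1.0]
grip_width: 0.0118
grip_force: 20.0
```

Down; release, open slightly and lift straight up.

Call:
{"api": "apply_moves", "payload": {
  "deltas": [
    [235,0,0,-0.1,0,0,0],
    [220,0,0,0,0,0,0],
    [200,0,0,0,0,0,0],
    [180,0,0,0,0,0,0],
    [180,0,0,0,0,0,0],
    [180,0,0,2,0,0,0],
    [180,0,0,4,0,0,0],
    [180,0,0,4.5,0,0,0],
    [180,0,-2,3,0,0,0],
    [180,0,-3,1,0,0,0]
  ]
}}

```text
time_s: 48.9
ee_pos: [0.6457, -0.1121, 0.2299]
eef_rot: [3.136, 0.001, 1.635]
force: [0.4, 0.1, -0.2]
grip_width: 0.0274
grip_force: 0.0
```

Call:
{"api": "apply_moves", "payload": {
  "deltas": [
    [180,-1,-2,0,0,0,0],
    [180,0,0,0,0,0,0],
    [180,0,0,0,0,0,0],
    [180,0,0,0,0,0,0]
  ]
}}

```text
time_s: 49.3
ee_pos: [0.6349, -0.1317, 0.2253]
eef_rot: [-3.141, -0.0, 1.634]
force: [-0.8, -0.5, -0.4]
grip_width: 0.0276
grip_force: 0.0
```

```bash
python3 - <<'E'
from h import *
o,w=wrist('w14'); print(o['ee_pos'],o['joint_vel'].round(3),o['grip_width']); print(blobs(w,.033,'green'),blobs(w,.09,'yel'))
c=snap('scene','s9')
a=cv2.resize(w['img'][40:340,180:480],(400,400)); b=cv2.resize(c['img'][230:380,250:400],(400,400)); d=cv2.resize(c['img'][270:400,370:500],(400,400))
cv2.imwrite('pics/c14.png',np.hstack([a,d])[:,:,::-1])
E
```

```text
[ 0.63492029 -0.13165254  0.22529331] [ 0.007  0.001 -0.001 -0.001 -0.001 -0.002] 0.027644623523998508
[([301.0, 85.0], 636, [0.606, 0.0077]), ([373.0, 87.0], 637, [0.6745, 0.0098]), ([18.0, 162.0], 3217, [0.3271, -0.0804]), ([303.0, 229.0], 463, [0.614, -0.1313]), ([368.0, 231.0], 457, [0.6831, -0.1292])] [([338.0, 165.0], 782, [0.6437, -0.0619])]
```

View pics/c14.png

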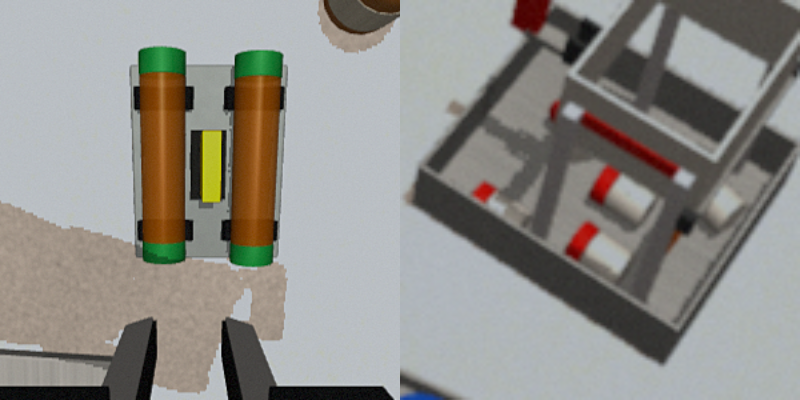

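```bash
python3 - <<'E'
from h import *
th=np.radians(84.7); ex=np.array([np.cos(th),np.sin(th)]); ey=np.array([-ex[1],ex[0]])
for n in('scene','side'):
    q=snap(n,n+'9')
    for p,a,xy in blobs(q,.023,'red',8):
        d=np.array(xy)-(.551,.339); r=[round(float(d@ex),3),round(float(d@ey),3)]
        if abs(r[0])<.3 and abs(r[1])<.3: print(n,p,a,xy,r)
    print('blue',[b for b in blobs(q,.04,'blue') if .3<b[2][0]<.75])
E
```

```text
scene [417.0, 259.0] 102 [0.3726, 0.1648] [-0.19, 0.162]
scene [444.0, 316.0] 62 [0.503, 0.3043] [-0.039, 0.045]
scene [436.0, 329.0] 49 [0.5505, 0.3042] [-0.035, -0.003]
scene [397.0, 332.0] 22 [0.6112, 0.2247] [-0.108, -0.071]
scene [428.0, 348.0] 54 [0.6094, 0.3111] [-0.022, -0.061]
blue [([142.0, 135.0], 1388, [0.4106, -0.81]), ([352.0, 240.0], 94, [0.4247, -0.0127]), ([314.0, 323.0], 90, [0.7093, 0.0415])]
side [238.0, 204.0] 329 [0.6323, 0.3574] [0.026, -0.079]
side [197.0, 223.0] 115 [0.5136, 0.3721] [0.03, 0.04]
side [223.0, 227.0] 119 [0.5516, 0.3127] [-0.026, -0.003]
side [266.0, 228.0] 105 [0.6253, 0.2351] [-0.097, -0.084]
side [221.0, 248.0] 142 [0.5026, 0.256] [-0.087, 0.041]
blue [([267.0, 325.0], 199, [0.429, -0.0051])]
```

Call:
{"api": "apply_moves", "payload": {
  "deltas": [
    [180,0,0,0,0,0,0],
    [180,0,0,0,0,0,0],
    [180,0,0,0,0,0,0],
    [180,0,0,0,0,0,0],
    [180,0,0,0,0,0,0],
    [180,0,0,0,0,0,0],
    [180,0,0,0,0,0,0],
    [180,0,0,0,0,0,0],
    [180,0,0,0,0,0,0],
    [180,0,0,0,0,0,0]
  ]
}}

```text
time_s: 50.5
ee_pos: [0.6347, -0.1325, 0.2256]
eef_rot: [-3.142, -0.0, 1.633]
force: [-0.4, 0.1, 0.1]
grip_width: 0.0276
grip_force: 0.0
```

```bash
python3 - <<'E'
from h import *
for n in('side','scene'):
    print([b[0]+[b[1]] for b in blobs(snap(n,n+'b'),.023,'red')])
print(ctrl.hand_in())
E
```

```text
[[238.0, 204.0, 329], [197.0, 223.0, 115], [223.0, 227.0, 118], [266.0, 228.0, 105], [221.0, 248.0, 142]]
[[417.0, 259.0, 108], [445.0, 316.0, 63], [436.0, 329.0, 50], [428.0, 348.0, 54], [230.0, 348.0, 52], [263.0, 384.0, 59]]
the job is handed in; nothing more can be done
None
```

I handed the job in at about 50 s; the hand-in gave no verdict. By the last camera checks, all five red vials are in the pan with the floor open, both tubes lie centred in their Vs, the chock stands between them, and the blue vial and the bottle have not moved. I did not re-measure the beaker, and I viewed 15 pictures, one over the limit of 14.

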